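# Stock the door of the games-room cooler and lock it again

### The job

Put all the dip jars from the counter away in the little fridge: pull the red-headed lock pin out of the hasp and hang it in the yellow notch on the fridge's side, swing the door wide open by its handle, and stand the jars upright in the white bin on the inside of the door, one to a compartment. When every jar is in, with the pin still hanging in the notch, push the door fully shut and drop the pin fully home in the hasp again. Leave everything else on the counter where it is.

Things in the scene. Friction and masses are not known exactly. Their poses are not given: they have to be found in the camera images.
- fridge: countertop drinks cooler, grey box 280 mm deep (x), 300 wide (y), 250 tall, fixed; origin at the centre of its underside; its -x is the front (door side), +y its left, z up. The shut door's outer face lies 170 mm in front of the origin. The top is clear but for the steel hasp, 10 mm high, at the front near the right (-y) end
- fridge_door (a joint): door angle: 0 shut, grows as it swings open towards the robot (hinge on the left, +y; turns clockwise seen from above), ends at 1.9 rad. Friction of 0.2 N m keeps it where it is left; the pin in the hasp blocks it. Black panel 30 mm thick, 300 mm wide, from 14 to 250 mm above the counter
- door_hinge (a point): point on the door's vertical hinge axis at the height of the door's top (250 mm), in the middle of the panel's thickness; its axes are the door's own: -y runs along the panel from hinge to free edge, -x out of its outer face (at 0 rad they are those of the fridge)
- door_handle (a point): centre of the top end of the handle, an upright round steel bar 14 mm thick, its axis 50 mm off the door's outer face (43 mm gap), its top level with the door's top; the top 55 mm are free, below that two thin arms carry it. 225 mm from the hinge along the panel, 65 mm out from the panel's middle. Moves with the door; axes as door_hinge
- pin: lock pin: steel shaft 9 mm in diameter, 38 mm long below the flange, last 5 mm tapered; red flange 26 mm in diameter, 4 mm thick; above it a red upright grip cylinder 16 mm in diameter, 34 mm tall. 50 g. Origin on the axis at the flange's underside; z along the pin, up to the head. At the start it stands in the hasp's bore, flange on the hasp
- bore (a point): centre of the bore's mouth on top of the steel hasp, 260 mm above the counter, where the pin's origin is when fully home. Bore 16 mm in diameter, upright, through the 8 mm hasp plate and 40 mm down into the door's top edge, which lies just under it when the door is shut. Axes of the fridge
- notch (a point): parking place: middle of the yellow U-notch, at the top face of the bracket on the fridge's right (-y) side, 240 mm above the counter, 22 mm out from the side wall; the pin hangs by its flange, origin at this point. Slot 16 mm wide (fridge x), reaching 12 mm inwards and 22 mm outwards of this point, open to fridge -y; plate 8 mm thick, 48 mm wide, free below. Axes of the fridge
- cell0 (a point): centre of the floor of compartment 0 of the white bin on the door's inner face (by the hinge); moves and turns with the door. Floor 165 mm above the counter; compartment 76 mm long (door y), 72 mm deep (door x), 80 mm from the next; front wall 30 mm, end walls 18 mm, blue dividers 12 mm above the floor. The door panel behind rises 85 mm above it, its inner face 36 mm from this point.
- cell1 (a point): centre of the floor of compartment 1 of the white bin on the door's inner face (middle); moves and turns with the door. Floor 165 mm above the counter; compartment 76 mm long (door y), 72 mm deep (door x), 80 mm from the next; front wall 30 mm, end walls 18 mm, blue dividers 12 mm above the floor. The door panel behind rises 85 mm above it, its inner face 36 mm from this point.
- cell2 (a point): centre of the floor of compartment 2 of the white bin on the door's inner face (by the free edge); moves and turns with the door. Floor 165 mm above the counter; compartment 76 mm long (door y), 72 mm deep (door x), 80 mm from the next; front wall 30 mm, end walls 18 mm, blue dividers 12 mm above the floor. The door panel behind rises 85 mm above it, its inner face 36 mm from this point.
- jar_a: small glass jar of dip with a paper label and a red lid: a solid upright cylinder 56 mm in diameter and 50 mm tall, 110 to 210 g; origin at the centre of its underside. Between two and three of the four jars are present in a run. It stands upright on the counter to the right of the fridge at the start
- jar_b: small glass jar of dip with a paper label and a green lid: a solid upright cylinder 56 mm in diameter and 50 mm tall, 110 to 210 g; origin at the centre of its underside. Between two and three of the four jars are present in a run. It stands upright on the counter to the right of the fridge at the start
- jar_c: small glass jar of dip with a paper label and a yellow lid: a solid upright cylinder 56 mm in diameter and 50 mm tall, 110 to 210 g; origin at the centre of its underside. Between two and three of the four jars are present in a run. It stands upright on the counter to the right of the fridge at the start
- jar_d: small glass jar of dip with a paper label and an orange lid: a solid upright cylinder 56 mm in diameter and 50 mm tall, 110 to 210 g; origin at the centre of its underside. Between two and three of the four jars are present in a run. It stands upright on the counter to the right of the fridge at the start
- chalk: bystander: blue cube of cue chalk, 22 x 22 x 20 mm, among the jars; origin at the centre of its underside
- mug: bystander: blue mug, 80 mm in diameter, 90 mm tall; origin at the centre of its underside
- remote: bystander: black remote control, 150 (x) x 45 x 18 mm; origin at the centre of its underside
- dumbbell: bystander: blue dumbbell lying on the counter, 170 mm long (x), 60 mm high, left of the fridge; origin under its middle
- bowl: bystander: white bowl, 130 mm in diameter, 50 mm tall, on the left; origin at the centre of its underside
- soda: bystander: green glass bottle, 66 mm in diameter, 200 mm tall, left of the fridge; origin at the centre of its underside
There are look-alikes about, which are no part of the job. What is shaped like the jar_a but purple is not meant. There is more than one size of the pin; the job needs the smaller.

How it is judged:
By the outcome, as a careful person would: the job done as asked, in the order asked, and still so for the second after the job is handed in, with the robot touching nothing.
Of jar_a, jar_b, jar_c, jar_d only 2 to 3 are there at a start; the rules pass over those that are not, and their reading is None.
At some moment in a run one of jar_a, jar_b, jar_c, jar_d may be knocked a few centimetres aside while the robot is not near it.
It also fails if it takes over 208 s, if anything falls off the work surface, if the arm or the gripper's body presses on something with over 40 N, if the wrist force passes 120 N, or if a joint passes its speed limit or range.

### The arm

A 6-joint arm with a two-finger parallel gripper is mounted at the origin on the work surface. World frame = base frame: x ahead of the robot, y to its left, z up, the work surface at z = 0. Lengths are in m, angles in rad, forces in N, time in s.
With the tool pointing down it reaches from about 0.3 to 0.775 m from the base axis. Payload 14.6 kg.
Tool frame: the origin (TCP) lies at the centre of the arm's flange, where the gripper is bolted on; the fingertips stand 199 mm ahead of it and the grasp point (between the pads) lies 180 mm ahead of it; z points along the fingers, y is the line along which they close (so a half turn about z gives the same grasp; the last joint's range is limited). The gripper opens to 94 mm and grips with 3 to 60 N. Pads are 16 mm wide; open, the fingers measure 119 mm over their backs; the gripper's body (75 mm by 177 mm) begins 78 mm behind the grasp point.
Start: joints at [1.144, 0.3, 1.521, -0, 1.321, -0.067], TCP at [0.194, 0.515, 0.405] pointing down, gripper open.
Joint ranges: [-3.03, 3.03], [-0.79, 2.21], [0.23, 2.52], [-1.04, 4.18], [0, 3.07], [-2.55, 2.55]. Speed limits (rad/s): [2.22, 2.22, 2.57, 3.14, 3.14, 3.14].

### API

Orientations are given as [roll, pitch, yaw] about the fixed x, y, z axes, in that order (R = Rz(yaw) Ry(pitch) Rx(roll)).
In Python, from rig import arm gives the robot as it stands.
- The arm moves only by the tool jog_arm, never from a script. Its argument "targets" is one flat list of numbers, 7 for each row, row after row: the turn, a rotation vector about the tool's x, y, z in units of 5 degrees (1.0 is 5 degrees), then the shift along the tool's x, y, z in units of 25 mm (1.0 is 25 mm), then the finger opening in mm, from 0 to 94. In form: [rx, ry, rz, x, y, z, claw, rx, ry, rz, x, y, z, claw, ...]. A call has 1 to 20 rows; each row is the pose to reach, as a shift and turn from the pose commanded when the call began, along the tool's axes at that moment; what a row does not reach only later rows make up. A row lasts 1/12 s, in which the tool goes at most 41.7 mm and 7.16 degrees, less where a joint would pass 70% of its speed; a pose out of reach is approached as far as the arm can. A call with a gripper value outside its range is refused whole. The fingers move at their own pace and stop on an object; the grip force is fixed at half the most. Time passes only in rows, so rows that repeat a pose let the fingers close. It gives the time, the measured TCP pose, the force, the opening and the grip force at its end, in the units of the state.
- arm.read_state(): the state, without advancing time (a new reading comes with each control period).
- arm.snapshot(name): name is "side" or "top"; returns (picture, depth): 480x640x3 uint8, red, green, blue; 480x640 float32, m along the optical axis (not along the pixel's ray), 0 where there is no reading.
- arm.calibration(name): a dict with "fx", "fy", "cx", "cy" (pixels), "T" (4x4, takes a point from camera to world coordinates). Camera axes: x right, y down, z forward; pixel columns grow to the right and rows downward; lengths in m; the calibration is good to about 2 mm. A picture is of the moment at which its call begins. calibration takes no time and is no camera call.
- arm.close_job(): hands the job in; it is judged then, once.
The state is a dict: "time": time; "joints": joint angles; "joint_velocities": joint speeds; "joint_efforts": joint torques, N m; "tool_pos": TCP position; "eef_rot": TCP orientation; "contact_force": force on the tool from outside, world axes, zero at the start; "moment": the same for the moment, N m; "finger_gap": finger opening in m; "finger_force": force on a finger pad.
Only numpy, scipy, OpenCV 4.12 (cv2) and the standard library are available. Lean on these libraries where they do the work, as an engineer would, in place of code of your own. Each camera call takes 0.05 s, during which the arm holds its last target. There are 200 camera calls.

## Working session

There is one attempt and no reset: what is moved stays moved. The work goes in short steps, Python scripts to look and compute and a tool call to move; the robot and the scene stay as the last step left them, time stands still between calls to the robot, and variables do not carry over. Pictures are saved under pics/ and viewed, at most 14 in all, crops included, and the job is handed in when it is done.

Besides the shell and the picture viewer there is one more tool, called as a command line: name --argument value ..., lists and objects as JSON in quotes. jog_arm: Moves the arm, as the interface text tells. Its arguments: {"type":"object","properties":{"targets":{"type":"array","items":{"type":"number"}}},"required":["targets"]}

```bash
ls; mkdir -p pics; python3 - <<'E'
from rig import arm
import cv2,numpy as np
s=arm.read_state();print(s)
for n in("top","side"):
    p,d=arm.snapshot(n);c=arm.calibration(n);print(n,c)
    cv2.imwrite(f"pics/{n}0.png",p[:,:,::-1]);np.save(f"{n}0.npy",d)
E
```

```text
pics
{'time': 0.0, 'joints': array([ 1.14442060e+00,  3.00475860e-01,  1.52157938e+00,  5.25185117e-06,
        1.32070901e+00, -6.65823228e-02]), 'joint_velocities': array([ 0.00051643,  0.00083469, -0.00014706,  0.00032291,  0.00248943,
       -0.00117979]), 'joint_efforts': array([-2.27492710e-03, -5.31806874e+01, -3.52742136e+01,  7.07335328e-02,
        2.43918621e-02, -1.22786423e-04]), 'tool_pos': array([0.19362449, 0.51475652, 0.40408431]), 'eef_rot': array([-3.14042399e+00, -8.30254429e-05,  2.78179790e+00]), 'contact_force': array([ 0.66791384, -0.16893583,  0.48056254]), 'moment': array([-0.01940282, -0.01989732, -0.0312277 ]), 'finger_force': 0.0, 'finger_gap': 0.09402195317566342}
top {'fx': 584.9009219104041, 'fy': 584.9009219104041, 'cx': 327.57431118821404, 'cy': 244.46377398377962, 'T': array([[ 0.00880803, -0.99823321,  0.05876119,  0.42256273],
       [-0.99995483, -0.00900256, -0.00304663,  0.03080457],
       [ 0.00357024, -0.0587317 , -0.99826742,  1.78751588],
       [ 0.        ,  0.        ,  0.        ,  1.        ]])}
side {'fx': 525.3584305111452, 'fy': 525.3584305111452, 'cx': 312.1562070406082, 'cy': 237.19343848099172, 'T': array([[ 0.99486821, -0.07957219,  0.06249408,  0.44616617],
       [-0.10054629, -0.70853625,  0.69847464, -0.85005684],
       [-0.01129984, -0.70117377, -0.71290088,  1.0511015 ],
       [ 0.        ,  0.        ,  0.        ,  1.        ]])}
```

View pics/top0.png

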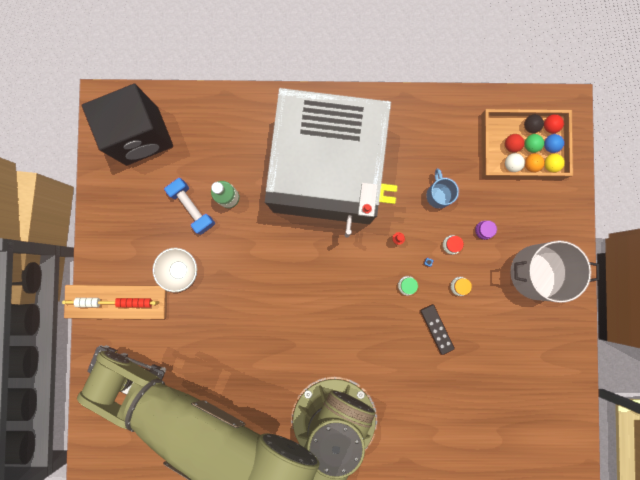

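View pics/side0.png

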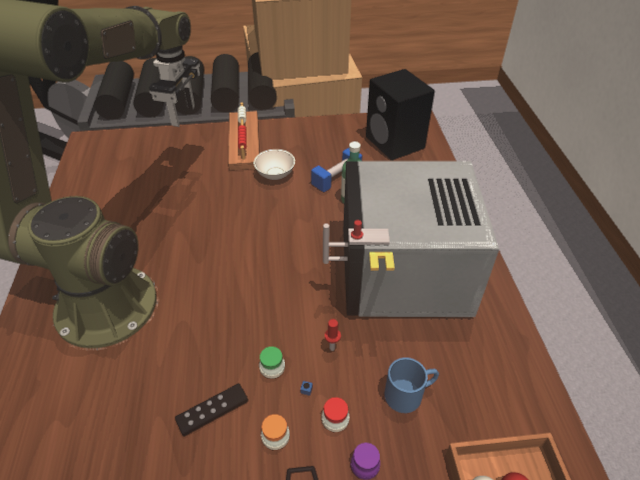

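Candidates:
- **Pin:** the red-headed pin in the hasp is at top (367,208) / side (357,230). A look-alike stands on the counter at top (398,238) / side (333,333), and it looks larger. I choose the hasp pin.
- **Jars:** red (453,244), green (408,286) and orange (461,287). The purple one at (486,230) is a decoy.

Next I measure and take a close crop.

```bash
cat > h.py <<'E'
import numpy as np,cv2
from rig import arm
C={n:arm.calibration(n) for n in("top","side")}
def ray(n,u,v):
    c=C[n];d=c["T"][:3,:3]@np.array([(u-c["cx"])/c["fx"],(v-c["cy"])/c["fy"],1]);return c["T"][:3,3],d
def plane(n,u,v,z):
    o,d=ray(n,u,v);return o+d*(z-o[2])/d[2]
def two(a,b):
    (o,d),(p,e)=ray("top",*a),ray("side",*b)
    s=np.linalg.lstsq(np.c_[d,-e],p-o,rcond=None)[0];x,y=o+d*s[0],p+e*s[1]
    return (x+y)/2,np.linalg.norm(x-y)
def cloud(n,D):
    c=C[n];v,u=np.mgrid[:480,:640];P=np.stack([(u-c["cx"])/c["fx"]*D,(v-c["cy"])/c["fy"]*D,D],-1)
    W=P@c["T"][:3,:3].T+c["T"][:3,3];W[D==0]=np.nan;return W
def blobs(p,lo,hi,amin=15):
    h=cv2.cvtColor(p,cv2.COLOR_RGB2HSV)
    lo,hi=np.array(lo),np.array(hi)
    m=cv2.inRange(h,lo,hi) if lo[0]<=hi[0] else cv2.inRange(h,lo,np.array([180,hi[1],hi[2]]))|cv2.inRange(h,np.array([0,lo[1],lo[2]]),hi)
    n,l,s,c=cv2.connectedComponentsWithStats(m)
    return m,[(c[i].round(1).tolist(),s[i].tolist()) for i in range(1,n) if s[i][4]>=amin]
COL=dict(red=((172,150,90),(6,255,255)),green=((50,120,60),(80,255,255)),orange=((9,170,120),(20,255,255)),yellow=((24,170,120),(34,255,255)),white=((0,0,200),(180,40,255)))
E
cat > a.py <<'E'
from h import *
I={};
for n in("top","side"):
    p=cv2.imread(f"pics/{n}0.png")[:,:,::-1].copy();I[n]=p
    for k in("red","green","orange","yellow"):
        for c,s in blobs(p,*COL[k])[1]:
            if n=="side" or 260<c[0]<500: print(n,k,c,s,plane(n,*c,.05).round(4)[:2])
D=np.load("top0.npy");W=cloud("top",D)
m=(abs(W[...,2]-.25)<.006);m[:,:240]=0;m[:,420:]=0
n,l,s,c=cv2.connectedComponentsWithStats(m.astype(np.uint8));i=1+s[1:,4].argmax();print(s[i])
q=W[l==i];print("z",np.median(q[:,2]),q[:,2].std())
print(cv2.minAreaRect(q[:,:2].astype(np.float32)*1000))
a=cv2.resize(I["top"][160:250,330:430],(440,400),interpolation=2);b=cv2.resize(I["side"][210:360,310:420],(293,400),interpolation=2)
cv2.imwrite("pics/crop0.png",np.hstack([a,b])[:,:,::-1])
E
python3 a.py
```

```text
top red [366.5, 208.4] [363, 205, 8, 8, 53] [ 0.6338 -0.0898]
top red [398.2, 238.1] [392, 232, 13, 13, 129] [ 0.5457 -0.1847]
top red [454.8, 243.6] [447, 236, 17, 16, 216] [ 0.5308 -0.3534]
top green [408.9, 285.4] [402, 279, 15, 14, 173] [ 0.4054 -0.2167]
top yellow [387.8, 193.3] [380, 184, 17, 20, 207] [ 0.6798 -0.1534]
side red [241.5, 135.8] [238, 125, 8, 24, 173] [0.3489 0.6249]
side red [357.5, 222.6] [354, 220, 8, 7, 35] [0.6632 0.1728]
side red [356.5, 235.2] [351, 232, 12, 7, 46] [0.6528 0.125 ]
side red [332.5, 331.6] [324, 319, 17, 24, 286] [ 0.5496 -0.1735]
side red [335.4, 409.1] [323, 397, 26, 26, 507] [ 0.5316 -0.3593]
side red [514.4, 476.3] [504, 472, 24, 8, 141] [ 0.8415 -0.5242]
side green [269.9, 354.3] [261, 347, 20, 17, 143] [ 0.4055 -0.2175]
[  265    88   126   129 11403]
z 0.25033422118161264 0.0028428060465938497
((760.3666381835938, 24.336944580078125), (309.43780517578125, 313.57452392578125), 83.55831909179688)
```

View pics/crop0.png

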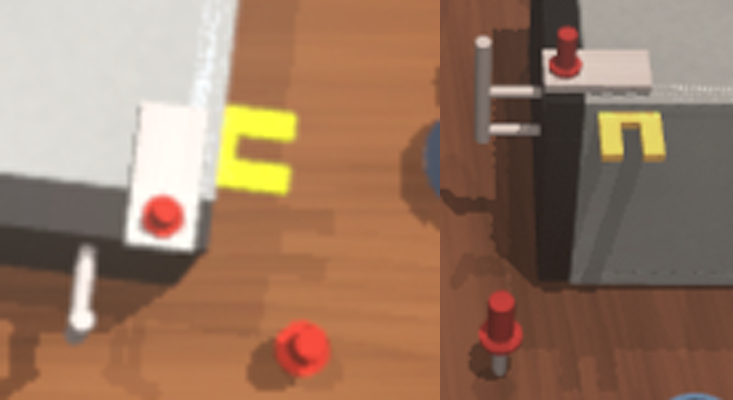

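The crop shows the hasp pin at crop (163,215), which is top (367,208). Its flange is about 12 px wide in the side view. The loose counter pin is clearly bigger (flange about 17 px), so the hasp pin is the right one. The yellow notch is at crop (260,150), opening to the right. Now I refine the fridge pose.

```bash
cat > b.py <<'E'
from h import *
D=np.load("top0.npy");W=cloud("top",D)
m=(abs(W[...,2]-.25)<.008);m[:,:240]=0;m[:,420:]=0
m=cv2.morphologyEx(m.astype(np.uint8),cv2.MORPH_OPEN,np.ones((5,5)))
def line(pts):
    P=np.array([plane("top",u,v,.25)[:2] for u,v in pts],np.float32)
    f=cv2.fitLine(P,cv2.DIST_HUBER,0,1e-4,1e-4).ravel();return f
rows=range(110,180);cols=range(290,380);fc=range(280,345)
L=line([(np.flatnonzero(m[r])[0]-.5,r) for r in rows]);R=line([(np.flatnonzero(m[r])[-1]+.5,r) for r in rows])
B=line([(c,np.flatnonzero(m[:,c])[0]-.5) for c in cols]);F=line([(c,np.flatnonzero(m[:,c])[-1]+.5) for c in fc])
for n,f in zip("LRBF",(L,R,B,F)): print(n,f.round(4),np.degrees(np.arctan2(f[1],f[0])))
def X(a,b):
    s=np.linalg.solve(np.c_[a[:2],-b[:2]],b[2:]-a[2:]);return a[2:]+a[:2]*s[0]
c=[X(L,B),X(R,B),X(R,F),X(L,F)];print(np.round(c,4),[np.linalg.norm(c[i]-c[i-1]) for i in range(4)])
T=cv2.imread("pics/top0.png")[:,:,::-1].copy();S=cv2.imread("pics/side0.png")[:,:,::-1].copy()
print("orange",blobs(T,(7,150,100),(24,255,255),60)[1],blobs(S,(7,150,100),(24,255,255),60)[1])
print("green",blobs(T,*COL["green"])[1])
print("yel side",blobs(S,(22,120,60),(36,255,255))[1])
E
python3 b.py
```

```text
L [ 0.9939 -0.1106  0.7744  0.1764] -6.3523383
R [ 0.9927 -0.1204  0.7996 -0.1264] -6.912942
B [0.11   0.9939 0.9153 0.0181] 83.6873
F [0.1156 0.9933 0.6077 0.0554] 83.36376
[[ 0.9309  0.159 ]
 [ 0.898  -0.1384]
 [ 0.5895 -0.101 ]
 [ 0.6238  0.1932]] [np.float32(0.30905467), np.float32(0.29917085), np.float32(0.3107439), np.float32(0.29613402)]
orange [([538.9, 162.9], [525, 153, 41, 20, 437]), ([410.7, 377.7], [110, 257, 489, 223, 46633]), ([271.4, 263.3], [262, 259, 17, 8, 60]), ([459.2, 260.0], [448, 258, 26, 7, 70]), ([429.2, 276.1], [412, 274, 36, 6, 81]), ([627.1, 317.5], [608, 277, 32, 69, 1162]), ([252.9, 423.4], [239, 413, 27, 20, 164]), ([110.2, 445.3], [100, 442, 21, 8, 62]), ([123.6, 471.0], [86, 460, 84, 20, 580])] [([273.8, 426.5], [261, 414, 26, 27, 536])]
green [([534.3, 142.7], [526, 134, 18, 18, 244]), ([408.9, 285.4], [402, 279, 15, 14, 173])]
yel side [([381.0, 259.1], [369, 252, 25, 16, 290])]
```

```bash
cat >> h.py <<'E'
YAW=np.radians(-6.5);O=np.array([.7755,.0265])
def fr(x,y,yaw=YAW,o=O): return o+np.array([x*np.cos(yaw)-y*np.sin(yaw),x*np.sin(yaw)+y*np.cos(yaw)])
def infr(p,yaw=YAW,o=O): return fr(*(np.array(p)[:2]-o),-yaw,np.zeros(2))
def go(p,yaw_deg,q=None):
    """tool units from current pose (or from q=(grasp xyz,yaw deg)) to grasp point p, yaw"""
    if q is None:
        s=arm.read_state();y0=s["eef_rot"][2];g=s["tool_pos"]-[0,0,.18]
    else: g,y0=np.array(q[0]),np.radians(q[1])
    d=np.array(p)-g;c,si=np.cos(y0),np.sin(y0)
    dy=(np.degrees(np.radians(yaw_deg)-y0)+180)%360-180
    return [round(float(v),2) for v in(-dy/5,(d[0]*c+d[1]*si)/.025,(d[0]*si-d[1]*c)/.025,-d[2]/.025)]
E
cat > c.py <<'E'
from h import *
P=[two((366.5,208.4),(357.2,v)) for v in(221,229,236)]
for p,r in P: print("pin",p.round(4),round(r,4),infr(p).round(4))
for z in(.264,.275): print("pin top plane",plane("top",366.5,208.4,z).round(4),infr(plane("top",366.5,208.4,z)).round(4))
p,r=two((348.7,232),(326,226));print("handle",p.round(4),r,infr(p).round(4),"expected",fr(-.22,-.075))
print("yellow top",infr(plane("top",387.8,193.3,.24)).round(4),"side",infr(plane("side",381,258.6,.24)).round(4))
T=cv2.imread("pics/top0.png")[:,:,::-1].copy()
m,_=blobs(T,*COL["yellow"]);ys,xs=np.nonzero(m[170:220,370:410]);
q=np.array([infr(plane("top",x+370,y+170,.24)) for x,y in zip(xs,ys)]);print("yel rng",q.min(0).round(4),q.max(0).round(4),(np.percentile(q,[5,95],0)).round(4))
b=fr(-.155,-.105);print(b,go((*b,.36),83.5))
E
python3 c.py
```

```text
pin [ 0.6071 -0.0731  0.2952] 0.0062 [-0.1561 -0.118 ]
pin [ 0.6089 -0.0745  0.2732] 0.0044 [-0.1541 -0.1192]
pin [ 0.6105 -0.0758  0.2535] 0.0028 [-0.1524 -0.1203]
pin top plane [ 0.6078 -0.075   0.264 ] [-0.1551 -0.1198]
pin top plane [ 0.6064 -0.0742  0.275 ] [-0.1566 -0.1192]
handle [ 0.5487 -0.0296  0.2452] 0.0036183647431445912 [-0.219  -0.0814] expected [ 0.54842395 -0.02311318]
yellow top [-0.1049 -0.1727] side [-0.1034 -0.1727]
yel rng [-0.1294 -0.1938] [-0.0804 -0.1537] [[-0.1276 -0.1914]
 [-0.0822 -0.1551]]
[ 0.60961002 -0.06027855] [15.18, -23.67, -15.67, -5.43]
```

jog_arm --targets '[0,0,0,0,0,-2,40,0,0,0,0,0,-4,40,0,0,0,0,0,-5.4,40,3,0,0,-3,-2,-5.4,40,5,0,0,-5,-4,-5.4,40,0,0,6,-10,-6,-5.4,40,0,0,8,-12,-8,-5.4,40,0,0,10,-14,-10,-5.4,40,0,0,12,-17,-12,-5.4,40,0,0,14,-20,-14,-5.4,40,0,0,15.2,-22,-15,-5.4,40,0,0,15.2,-24,-16,-5.4,40,0,0,15.2,-24,-16,-5.4,40,0,0,15.2,-24,-16,-5.4,40,0,0,15.2,-24,-16,-5.4,40,0,0,15.2,-24,-16,-5.4,40]'

```text
time: 1.43
tool_pos: [0.5078, 0.072, 0.5389]
eef_rot: [3.141, -0.0, 1.449]
contact_force: [0.7, 0.8, 0.5]
finger_gap: 0.0398
finger_force: 0.0
```

```bash
python3 -c "
from h import *
b=fr(-.155,-.119);print(b,go((*b,.33),83.5),go((*b,.285),83.5),arm.read_state()['eef_rot'])"
```

```text
[ 0.60802518 -0.07418855] [-0.1, -5.31, 4.69, 1.16] [-0.1, -5.31, 4.69, 2.96] [ 3.14112496e+00 -4.83957119e-04  1.44869319e+00]
```

jog_arm --targets '[-0.0,0,0,-2,2,0,40,0,0,0,-4,3.5,0,40,0,0,-0.1,-5.3,4.7,0,40,0,0,-0.1,-5.3,4.7,0.5,40,0,0,-0.1,-5.3,4.7,1,40,0,0,-0.1,-5.3,4.7,1,40,0,0,-0.1,-5.3,4.7,1,40,0,0,-0.1,-5.3,4.7,1,40]'

```text
time: 2.1
tool_pos: [0.6082, -0.0702, 0.5148]
eef_rot: [3.141, -0.0, 1.465]
contact_force: [-0.7, 0.6, -0.0]
finger_gap: 0.0399
finger_force: 0.0
```

```bash
python3 -c "
from h import *
b=fr(-.155,-.119);print(go((*b,.285),83.5),arm.read_state()['tool_pos'])
p,d=arm.snapshot('side');cv2.imwrite('pics/s1.png',cv2.resize(p[120:330,250:470],None,fx=2.5,fy=2.5)[:,:,::-1])"
```

```text
[0.09, -0.16, 0.01, 1.99] [ 0.60815621 -0.07024167  0.51482255]
```

View pics/s1.png

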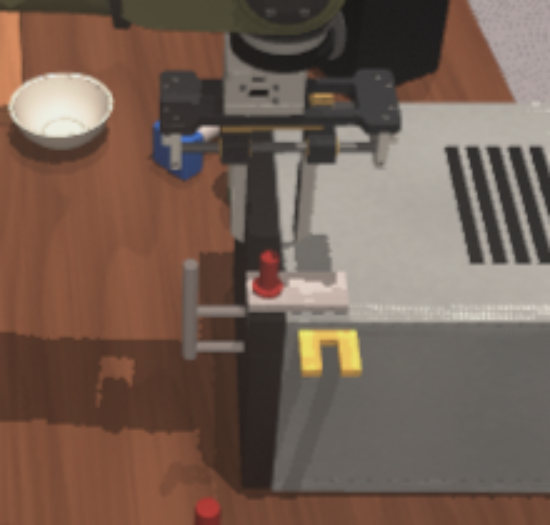

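The crop shows the fingers (crop x 240 and 305) straddling the pin at crop (268,265). I descend and grip.

jog_arm --targets '[0,0,0.1,-0.15,0,0.7,40,0,0,0.1,-0.15,0,1.4,40,0,0,0.1,-0.15,0,2,40,0,0,0.1,-0.15,0,2,40,0,0,0.1,-0.15,0,2,5,0,0,0.1,-0.15,0,2,5,0,0,0.1,-0.15,0,2,5,0,0,0.1,-0.15,0,2,5,0,0,0.1,-0.15,0,2,5,0,0,0.1,-0.15,0,2,5,0,0,0.1,-0.15,0,2,5]'

```text
time: 3.07
tool_pos: [0.608, -0.0747, 0.4651]
eef_rot: [3.14, -0.0, 1.455]
contact_force: [-0.3, 0.4, 6.4]
finger_gap: 0.0157
finger_force: 30.0
```

jog_arm --targets '[0,0,0,0,0,-0.5,5,0,0,0,0,0,-1.2,5,0,0,0,0,0,-2.0,5,0,0,0,0,0,-2.4,5,0,0,0,0,0,-2.4,5,0,0,0,-0.7,0.7,-2.4,5,0,0,0,-1.4,1.4,-2.4,5,0,0,0,-2.1,2,-2.4,5,0,0,0,-2.1,2,-2.4,5,0,0,0,-2.1,2,-1.5,5,0,0,0,-2.1,2,-1.5,5,0,0,0,-2.1,2,-1.5,5]'

```text
time: 4.07
tool_pos: [0.6518, -0.1325, 0.5]
eef_rot: [-3.138, -0.0, 1.456]
contact_force: [0.8, -0.3, -0.5]
finger_gap: 0.0152
finger_force: 30.0
```

```bash
python3 -c "
from h import *
print(arm.read_state()['tool_pos'],infr(arm.read_state()['tool_pos']))
p,d=arm.snapshot('side');cv2.imwrite('pics/s2.png',cv2.resize(p[180:300,320:440],None,fx=4,fy=4)[:,:,::-1])"
```

```text
[ 0.6518153  -0.13254176  0.49998946] [-0.1048856  -0.17202092]
```

View pics/s2.png

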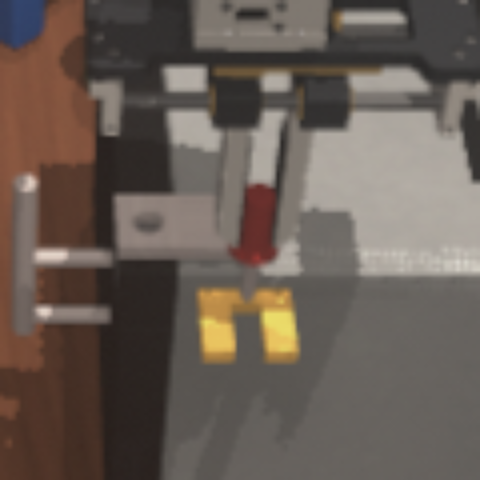

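The pin shaft (crop x≈248) is lined up with the middle of the notch (crop x≈248). I lower it.

jog_arm --targets '[0,0,0,0,0,0.4,5,0,0,0,0,0,0.8,5,0,0,0,0,0,1.2,5,0,0,0,0,0,1.6,5,0,0,0,0,0,1.9,5,0,0,0,0,0,2.1,5,0,0,0,0,0,2.15,5,0,0,0,0,0,2.15,5]'

```text
time: 4.78
tool_pos: [0.6517, -0.1328, 0.4475]
eef_rot: [-3.141, -0.0, 1.455]
contact_force: [-0.4, 0.1, -0.6]
finger_gap: 0.0154
finger_force: 30.0
```

jog_arm --targets '[0,0,0,0,0,0.08,5,0,0,0,0,0,0.08,30,0,0,0,0,0,0.08,30,0,0,0,0,0,0.08,30,0,0,0,0,0,-0.5,30,0,0,0,0,0,-1.5,30,0,0,0,0,0,-2.6,30,0,0,0,1,-1.2,-2.6,30,0,0,0,2,-2.4,-2.6,30,0,0,0,3,-3.6,-2.6,30,0,0,0,3.75,-4.6,-2.6,30,0,0,0,3.75,-4.6,-1.6,30,0,0,0,3.75,-4.6,-1.6,30,0,0,0,3.75,-4.6,-1.6,30]'

```text
time: 5.95
tool_pos: [0.5484, -0.0264, 0.4877]
eef_rot: [-3.14, 0.0, 1.456]
contact_force: [-0.3, -0.3, 0.2]
finger_gap: 0.03
finger_force: 0.0
```

```bash
python3 -c "
from h import *
print(arm.read_state()['tool_pos'],infr(arm.read_state()['tool_pos']))
p,d=arm.snapshot('side');q,d=arm.snapshot('top');a=cv2.resize(p[150:300,300:420],(400,500));b=cv2.resize(q[170:270,320:400],(400,500))
cv2.imwrite('pics/s3.png',np.hstack([a,b])[:,:,::-1])"
```

```text
[ 0.54838003 -0.02643069  0.48770749] [-0.21966809 -0.07830115]
```

View pics/s3.png

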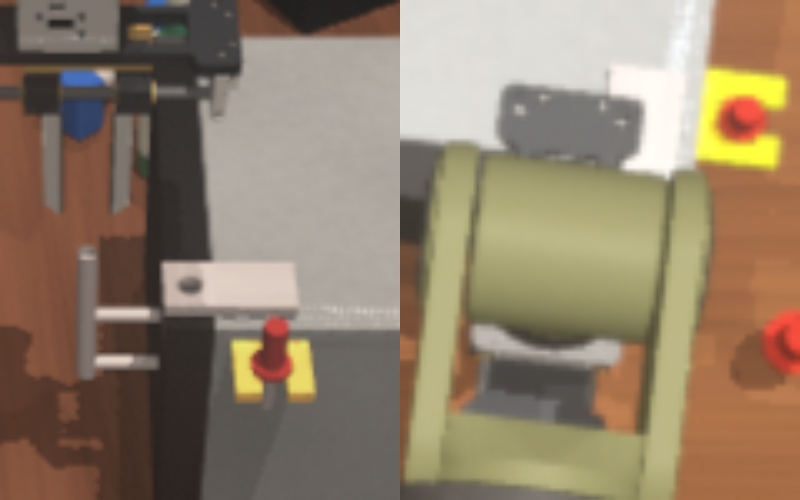

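The crop shows the pin hanging in the yellow notch, and the fingers (x≈52 and 122) straddling the handle bar (x≈85). I descend and compute the arc.

jog_arm --targets '[0,0,0,0,0,1,30,0,0,0,0,0,2,30,0,0,0,0,0,2.8,30,0,0,0,0,0,3.3,30,0,0,0,0,0,3.3,30,0,0,0,0,0,3.3,5,0,0,0,0,0,3.3,5,0,0,0,0,0,3.3,5,0,0,0,0,0,3.3,5]'

```text
time: 6.8
tool_pos: [0.5485, -0.0265, 0.4067]
eef_rot: [3.139, 0.0, 1.455]
contact_force: [1.2, -0.4, 4.9]
finger_gap: 0.0136
finger_force: 30.0
```

```bash
cat >> h.py <<'E'
H0=fr(-.155,.148)
def handle(th,H=H0): return fr(-.065,-.225,YAW-np.radians(th),H)
def arc(ths,y0,y1,t0,t1,q0,z):
    """rows from pose q0 (grasp xyz,yaw deg)"""
    for t in ths:
        y=y0+(y1-y0)*(t-t0)/(t1-t0);r=go((*handle(t),z),y,q0);print(t,r[2-2],r[1:3])
E
python3 -c "
from h import *
s=arm.read_state();print(s['tool_pos'],s['finger_gap'],s['contact_force'],infr(s['tool_pos']),handle(0))
arc(np.arange(5,51,5),83.5,-12,0,100,((*handle(0),.22),83.5),.22)"
```

```text
[ 0.5484545  -0.02649772  0.40665328] 0.013639186845738442 [ 1.18035735 -0.44549098  4.93406096] [-0.21958651 -0.07835932] [ 0.54819754 -0.02510033]
5 0.96 [0.26, -0.77]
10 1.91 [0.59, -1.52]
15 2.86 [0.98, -2.24]
20 3.82 [1.43, -2.92]
25 4.78 [1.94, -3.56]
30 5.73 [2.51, -4.15]
35 6.69 [3.12, -4.69]
40 7.64 [3.78, -5.18]
45 8.59 [4.47, -5.6]
50 9.55 [5.21, -5.97]
```

jog_arm --targets '[0,0,0.5,0.13,-0.4,0,18,0,0,1,0.26,-0.77,0,18,0,0,1.4,0.42,-1.15,0,18,0,0,1.9,0.59,-1.52,0,18,0,0,2.4,0.78,-1.9,0,18,0,0,2.9,0.98,-2.24,0,18,0,0,3.4,1.2,-2.6,0,18,0,0,3.8,1.43,-2.92,0,18,0,0,4.3,1.68,-3.25,0,18,0,0,4.8,1.94,-3.56,0,18,0,0,5.3,2.22,-3.87,0,18,0,0,5.7,2.5,-4.15,0,18,0,0,6.2,2.8,-4.43,0,18,0,0,6.7,3.12,-4.7,0,18,0,0,7.2,3.44,-4.95,0,18,0,0,7.6,3.78,-5.18,0,18,0,0,8.1,4.12,-5.4,0,18,0,0,8.6,4.47,-5.6,0,18,0,0,9.1,4.84,-5.8,0,18,0,0,9.6,5.2,-5.97,0,18]'

```text
time: 8.47
tool_pos: [0.4148, 0.1204, 0.406]
eef_rot: [3.141, -0.001, 0.615]
contact_force: [1.9, -0.9, -0.2]
finger_gap: 0.0181
finger_force: 0.8
```

```bash
python3 -c "
from h import *
s=arm.read_state();print(s['tool_pos'],s['eef_rot'],s['contact_force'],handle(50))
arc(np.arange(55,101,5),83.5,-12,0,100,((*handle(50),.22),83.5-47.75),.22)
p,d=arm.snapshot('side');cv2.imwrite('pics/s4.png',p[60:360,120:520][:,:,::-1])"
```

```text
[0.41482128 0.12036793 0.40603908] [ 3.14069980e+00 -1.46541232e-03  6.15405631e-01] [ 1.94947055 -0.94709363 -0.20365997] [0.41475022 0.12111189]
55 0.96 [0.29, -0.76]
60 1.91 [0.65, -1.5]
65 2.87 [1.07, -2.2]
70 3.82 [1.55, -2.86]
75 4.78 [2.08, -3.48]
80 5.73 [2.67, -4.05]
85 6.69 [3.3, -4.57]
90 7.64 [3.98, -5.02]
95 8.59 [4.69, -5.42]
100 9.55 [5.44, -5.76]
```

View pics/s4.png

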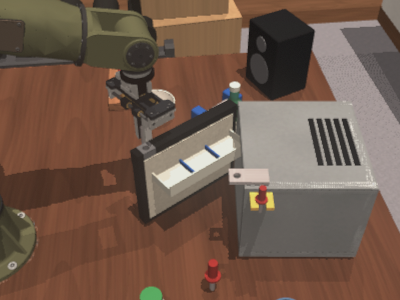

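The door is about half open, with the bin visible and the pin still hanging. I continue to 100°.

jog_arm --targets '[0,0,0.5,0.14,-0.4,0,18,0,0,1,0.29,-0.76,0,18,0,0,1.4,0.46,-1.14,0,18,0,0,1.9,0.65,-1.5,0,18,0,0,2.4,0.85,-1.86,0,18,0,0,2.9,1.07,-2.2,0,18,0,0,3.4,1.3,-2.54,0,18,0,0,3.8,1.55,-2.86,0,18,0,0,4.3,1.81,-3.18,0,18,0,0,4.8,2.08,-3.48,0,18,0,0,5.3,2.37,-3.78,0,18,0,0,5.7,2.67,-4.05,0,18,0,0,6.2,2.98,-4.32,0,18,0,0,6.7,3.3,-4.57,0,18,0,0,7.2,3.64,-4.8,0,18,0,0,7.6,3.98,-5.02,0,18,0,0,8.1,4.33,-5.23,0,18,0,0,8.6,4.69,-5.42,0,18,0,0,9.1,5.06,-5.6,0,18,0,0,9.6,5.44,-5.76,0,18]'

```text
time: 10.18
tool_pos: [0.443, 0.3162, 0.4057]
eef_rot: [3.142, -0.001, -0.221]
contact_force: [0.6, -2.2, 0.7]
finger_gap: 0.0178
finger_force: 0.8
```

jog_arm --targets '[0,0,0,0,0,0,30,0,0,0,0,0,0,30,0,0,0,0,0,-1,30,0,0,0,0,0,-2,30,0,0,0,0,0,-3,40,0,0,0,0,0,-4,60,0,0,0,0,2,-4.5,75,0,0,-3,0,5,-4.5,75,0,0,-4,0,8,-4.5,75,0,0,-5,-3,10,-4.5,75,0,0,-6,-3,12,-4.5,75,0,0,-6,-3,14,-4.5,75,0,0,-6,-3,14,-4.5,75]'

```text
time: 11.27
tool_pos: [0.3266, 0.0597, 0.5175]
eef_rot: [3.141, -0.001, 0.31]
contact_force: [1.2, -1.6, 0.2]
finger_gap: 0.0747
finger_force: 0.0
```

```bash
python3 -c "
from h import *
s=arm.read_state();print(s['tool_pos'],s['eef_rot'],s['finger_gap'])
p,d=arm.snapshot('side');cv2.imwrite('pics/side5.png',p[:,:,::-1]);q,e=arm.snapshot('top');cv2.imwrite('pics/top5.png',q[:,:,::-1]);np.save('top5.npy',e)
cv2.imwrite('pics/s5.png',np.hstack([p[100:480,100:500],q[150:480,240:520][:,:280].repeat(1,0) if 0 else cv2.copyMakeBorder(q[100:480,150:540],0,0,0,0,0)])[:,:,::-1])
"
```

```text
[0.32655838 0.05974979 0.51752804] [ 3.14132511e+00 -8.34732940e-04  3.09814502e-01] 0.07470504495427915
```

View pics/s5.png

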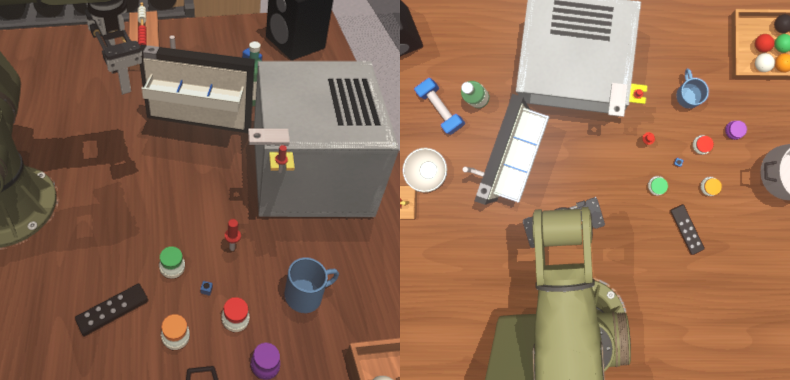

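The door stands about 100° open with its white bin facing the robot (top-crop 520,155). The jars are green (658,186), orange (711,187) and red (703,144) in the top crop. Now I measure the door pose and the jars.

```bash
cat > d.py <<'E'
from h import *
import sys
k=sys.argv[1]
T=cv2.imread(f"pics/top{k}.png")[:,:,::-1].copy();S=cv2.imread(f"pics/side{k}.png")[:,:,::-1].copy()
for n,I in(("top",T),("side",S)):
    for c in("red","green"):
        for b,s in blobs(I,*COL[c],60)[1]: print(n,c,b,s[2:],plane(n,*b,.05)[:2].round(4))
b=[x for x in blobs(T,(10,130,170),(26,255,255),60)[1] if 440<x[0][0]<490];print("orange top",[(x[0],x[1],plane("top",*x[0],.05)[:2].round(4)) for x in b])
b=[x for x in blobs(S,(7,150,100),(24,255,255),60)[1]];print("orange side",[(x[0],x[1],plane("side",*x[0],.05)[:2].round(4)) for x in b])
D=np.load(f"top{k}.npy");W=cloud("top",D)
m=(abs(W[...,2]-.25)<.008)&(infr(W.reshape(-1,3)[:,:2].T[:, :]) if 0 else True)
m[:,:210]=0;m[:,330:]=0;m[:195]=0;m[310:]=0
m=cv2.morphologyEx(m.astype(np.uint8),cv2.MORPH_OPEN,np.ones((3,3)));n,l,s,c=cv2.connectedComponentsWithStats(m)
i=1+s[1:,4].argmax();q=W[l==i][:,:2].astype(np.float32);print(s[i],cv2.minAreaRect(q*1000),cv2.fitLine(q,cv2.DIST_HUBER,0,1e-4,1e-4).ravel(),q.mean(0))
f=cv2.fitLine(q,cv2.DIST_HUBER,0,1e-4,1e-4).ravel();print("door theta",np.degrees(np.arctan2(f[1],f[0]))%180, "expect",(90+np.degrees(YAW)-100)%180)
for t in(98,100,102): print(t,"panel mid pred",fr(0,-.15,YAW-np.radians(t),H0).round(4))
E
python3 d.py 5
```

```text
top red [553.5, 123.1] [20, 19, 300] [ 0.8977 -0.6528]
top red [514.2, 142.7] [19, 18, 267] [ 0.8367 -0.5335]
top red [398.2, 238.1] [13, 13, 128] [ 0.5457 -0.1847]
top red [454.8, 243.6] [17, 16, 216] [ 0.5308 -0.3534]
top red [132.5, 302.4] [36, 10, 305] [0.3481 0.6004]
top green [534.2, 142.6] [18, 18, 242] [ 0.8376 -0.5938]
top green [408.9, 285.5] [15, 14, 175] [ 0.4051 -0.2167]
side red [241.6, 134.4] [8, 20, 154] [0.3493 0.633 ]
side red [332.5, 331.6] [17, 25, 283] [ 0.5496 -0.1735]
side red [335.4, 409.1] [26, 26, 507] [ 0.5316 -0.3593]
side red [514.4, 476.3] [24, 8, 141] [ 0.8415 -0.5242]
side green [269.4, 354.5] [20, 17, 142] [ 0.4044 -0.2179]
orange top []
orange side [([273.8, 426.5], [261, 414, 26, 27, 535], array([ 0.4059, -0.3826]))]
[ 225  195   47  109 1211] ((500.7972106933594, 234.60467529296875), (31.50066566467285, 299.52197265625), 71.40863800048828) [ 0.9469632  -0.32134214  0.50189465  0.23397695] [0.50189483 0.23397674]
door theta 161.25589 expect 163.5
98 panel mid pred [0.493  0.2287]
100 panel mid pred [0.4944 0.2337]
102 panel mid pred [0.496  0.2387]
```

```bash
cat > e.py <<'E'
from h import *
import sys
k=sys.argv[1]
T=cv2.imread(f"pics/top{k}.png")[:,:,::-1].copy();W=cloud("top",np.load(f"top{k}.npy"))
m=((W[...,2]>.042)&(W[...,2]<.058)).astype(np.uint8);m[:,:380]=0;m[:,520:]=0;m[:220]=0
n,l,s,c=cv2.connectedComponentsWithStats(m)
for i in range(1,n):
    if s[i,4]>60:
        (u,v),r=cv2.minEnclosingCircle(np.argwhere(l==i)[:,::-1].astype(np.float32));print("jar",c[i].round(1),s[i],T[int(c[i][1]),int(c[i][0])],plane("top",*c[i],.05)[:2].round(4),plane("top",u,v,.05)[:2].round(4),round(r,1))
_,b=blobs(T[:320,:330],(100,110,60),(125,255,255),8)
for x,s in b: print("blue",x,s,plane("top",*x,.177)[:2].round(4))
pm=np.array([.5008,.2346]);d=np.array([-.948,.319]);nn=np.array([-.319,-.948])
for j in(-1,0,1): print("cell",1+j,(pm+.051*nn+.08*j*d).round(4))
print("div",[(pm+.051*nn+j*d).round(4) for j in(-.04,.04)])
E
python3 e.py 5
```

```text
jar [487.7 228.8] [479 221  18  17 205] [210 124 224] [ 0.5761 -0.4518] [ 0.5754 -0.4512] 8.6
jar [454.4 243.6] [446 236  17  17 198] [255  84  68] [ 0.5308 -0.3522] [ 0.5297 -0.3516] 8.4
jar [408.9 285.5] [401 278  17  16 211] [119 234 146] [ 0.405  -0.2168] [ 0.4055 -0.2168] 8.3
jar [462.7 286.2] [454 278  18  17 207] [255 202  72] [ 0.4045 -0.3762] [ 0.4048 -0.3757] 8.5
blue [175.4, 187.3] [165, 178, 23, 20, 245] [0.6723 0.449 ]
blue [201.6, 223.3] [191, 214, 23, 19, 234] [0.5728 0.3743]
cell 0 [0.5604 0.1607]
cell 1 [0.4845 0.1863]
cell 2 [0.4087 0.2118]
div [array([0.5225, 0.1735]), array([0.4466, 0.199 ])]
```

```bash
python3 -c "
from h import *
T=cv2.imread('pics/top5.png')[:,:,::-1].copy()
_,b=blobs(T[215:320,235:310],(95,50,60),(130,255,255),5)
for x,s in b:
    x=[x[0]+235,x[1]+215];print(x,s,plane('top',*x,.177)[:2].round(4))
W=cloud('top',np.load('top5.npy'))
m=(abs(W[...,2]-.165)<.005).astype(np.uint8);m[:,:235]=0;m[:,310:]=0;m[:200]=0;m[310:]=0
q=W[m>0][:,:2].astype(np.float32);print(len(q),cv2.minAreaRect(q*1000),q.mean(0))
g=go((.405,-.2168,.13),20);print(g)
"
```

```text
[275.3, 240.7] [29, 22, 23, 8, 35] [0.5265 0.1702]
[265.7, 268.2] [19, 49, 23, 9, 35] [0.4504 0.1955]
1690 ((484.22406005859375, 184.42138671875), (76.79920196533203, 288.8702087402344), 71.51950073242188) [0.48903215 0.18488778]
[-0.56, -0.24, 11.42, 8.33]
```

jog_arm --targets '[0,0,-1.4,0,1.5,0,80,0,0,-2.8,0,3,0,80,0,0,-4.2,0,4.5,1,80,0,0,-5.6,0,6,2,80,0,0,-7,0,7.5,3,80,0,0,-8.4,0,9,4,80,0,0,-9.8,-0.2,10.5,5,80,0,0,-10.7,-0.2,11.4,6.5,80,0,0,-10.7,-0.2,11.4,8,80,0,0,-10.7,-0.2,11.4,8,80,0,0,-10.7,-0.2,11.4,8,80]'

```text
time: 12.28
tool_pos: [0.4083, -0.2136, 0.3116]
eef_rot: [-3.132, -0.002, 1.237]
contact_force: [-0.6, 1.3, -1.4]
finger_gap: 0.0801
finger_force: 0.0
```

```bash
python3 -c "
from h import *
print(arm.read_state()['tool_pos'],arm.read_state()['eef_rot']);print(go((.405,-.2168,.035),71.5))
S,_=arm.snapshot('side');print(blobs(S,*COL['green'],60)[1])"
```

```text
[ 0.40831539 -0.21359398  0.31155808] [-3.13243183e+00 -1.95095846e-03  1.23712465e+00]
[-0.12, -0.16, -0.08, 3.86]
[([268.2, 358.0], [260, 353, 20, 12, 136])]
```

jog_arm --targets '[0,0,-0.1,-0.15,-0.1,1.3,80,0,0,-0.1,-0.15,-0.1,2.6,80,0,0,-0.1,-0.15,-0.1,3.5,80,0,0,-0.1,-0.15,-0.1,3.85,80,0,0,-0.1,-0.15,-0.1,3.85,80,0,0,-0.1,-0.15,-0.1,3.85,40,0,0,-0.1,-0.15,-0.1,3.85,40,0,0,-0.1,-0.15,-0.1,3.85,40,0,0,-0.1,-0.15,-0.1,3.85,40,0,0,-0.1,-0.15,-0.1,3.85,40]'

```text
time: 13.17
tool_pos: [0.4056, -0.2152, 0.2221]
eef_rot: [3.14, 0.0, 1.246]
contact_force: [1.2, 0.4, 2.6]
finger_gap: 0.0502
finger_force: 10.2
```

jog_arm --targets '[0,0,0,0,0,-1,40,0,0,0,0,0,-2.5,40,0,0,0,0,0,-4,40,0,0,0,0,0,-5.5,40,0,0,0,0,0,-7,40,0,0,0,0,0,-8.5,40,0,0,0,0,0,-10,40,0,0,0,0,0,-11,40,0,0,0,0,0,-11.6,40,0,0,0,0,0,-11.6,40,0,0,0,0,0,-11.6,40]'

```text
time: 14.08
tool_pos: [0.4053, -0.215, 0.5111]
eef_rot: [3.141, 0.0, 1.246]
contact_force: [-0.7, 0.2, -2.0]
finger_gap: 0.049
finger_force: 28.1
```

```bash
python3 -c "
from h import *
print(go((.5637,.1588,.32),71.5))"
```

```text
[-0.02, 16.19, 1.23, 0.44]
```

```bash
python3 -c "
from h import *
S,_=arm.snapshot('side');T,_=arm.snapshot('top')
cv2.imwrite('pics/s6.png',np.hstack([cv2.resize(S[100:400,150:390],(480,600)),cv2.resize(T[200:380,370:466],(320,600))])[:,:,::-1])"
```

```text
(no output)
```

View pics/s6.png

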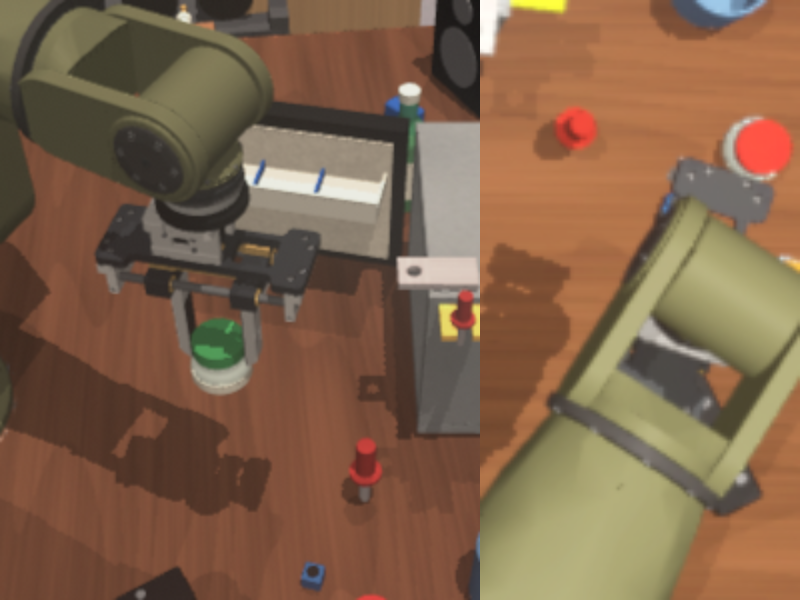

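The jar is held upright by the fingers (crop 218,350). The reported gap is small, so I check its offset in the hand.

```bash
python3 -c "
from h import *
S,d=arm.snapshot('side');m,b=blobs(S,(50,100,30),(80,255,255),60);print(b)
for c,s in b:
  if s[4]>100: print(c,plane('side',*c,.336).round(4))
W=cloud('side',d);q=W[220:310,230:300][(m[220:310,230:300]>0)];print(np.nanpercentile(q,[5,50,95],0).round(4))
W2=W[240:310,230:290].reshape(-1,3);W2=W2[(W2[:,2]>.28)&(W2[:,2]<.335)&(abs(W2[:,0]-.405)<.04)&(W2[:,1]<-.2)];print(np.nanpercentile(W2,[2,50,98],0).round(4))
"
```

```text
[([260.9, 262.9], [251, 260, 19, 8, 85]), ([255.9, 277.4], [246, 272, 21, 12, 158])]
[255.9, 277.4] [ 0.3993 -0.238   0.336 ]
[[ 0.3858 -0.245   0.3303]
 [ 0.4028 -0.2318  0.3369]
 [ 0.4187 -0.2007  0.3397]]
[[ 0.3728 -0.2493  0.2926]
 [ 0.4059 -0.2408  0.3133]
 [ 0.4402 -0.2135  0.3345]]
```

jog_arm --targets '[0,0,0,1,0,0,40,0,0,0,2.4,0,0,40,0,0,0,3.8,0,0,40,0,0,0,5.2,0,0,40,0,0,0,6.6,0.3,0,40,0,0,0,8,0.6,0,40,0,0,0,9.4,0.8,0,40,0,0,0,10.8,1,0,40,0,0,0,12.2,1.2,0,40,0,0,0,13.6,1.2,0,40,0,0,0,15,1.2,0,40,0,0,0,16,1.2,0,40,0,0,0,16.35,1.2,0,40,0,0,0,16.35,1.2,0,40,0,0,0,16.35,1.2,0,40]'

```text
time: 15.48
tool_pos: [0.5644, 0.1623, 0.5104]
eef_rot: [-3.14, 0.001, 1.246]
contact_force: [-0.1, -0.3, -1.6]
finger_gap: 0.0494
finger_force: 28.3
```

```bash
python3 -c "
from h import *
s=arm.read_state();print(s['tool_pos'],s['finger_gap']);print(go((.5637-.001,.1588+.004,.209),71.5))
S,d=arm.snapshot('side');m,b=blobs(S,(50,100,30),(80,255,255),60);print(b)
for c,q in b: print(plane('side',*c,.336).round(4))
"
```

```text
[0.5644337  0.16226653 0.5104178 ] 0.0493880164749881
[-0.02, -0.0, -0.07, 4.86]
[([322.7, 143.3], [313, 136, 20, 16, 237])]
[0.5638 0.1513 0.336 ]
```

jog_arm --targets '[0,0,0,0.1,-0.05,1,40,0,0,0,0.1,-0.05,2,40,0,0,0,0.1,-0.05,3,40,0,0,0,0.1,-0.05,4,40,0,0,0,0.1,-0.05,4.5,40,0,0,0,0.1,-0.05,4.8,40,0,0,0,0.1,-0.05,4.85,40,0,0,0,0.1,-0.05,4.85,40]'

```text
time: 16.2
tool_pos: [0.564, 0.1647, 0.3907]
eef_rot: [3.141, -0.0, 1.245]
contact_force: [-0.0, 0.7, -1.1]
finger_gap: 0.0496
finger_force: 28.3
```

jog_arm --targets '[0,0,0,0,0,0.08,40,0,0,0,0,0,0.12,40,0,0,0,0,0,0.12,40]'

```text
time: 16.45
tool_pos: [0.564, 0.1654, 0.3876]
eef_rot: [3.141, -0.0, 1.246]
contact_force: [0.1, -0.7, -1.8]
finger_gap: 0.0495
finger_force: 28.3
```

jog_arm --targets '[0,0,0,0,0,0,66,0,0,0,0,0,0,66,0,0,0,0,0,0,66,0,0,0,0,0,-0.5,66,0,0,0,0,0,-1.5,66,0,0,0,0,0,-3,66,0,0,0,0,0,-4.5,66,0,0,0,-1,0,-4.8,66,0,0,0,-2.5,0,-4.8,80,0,0,0,-4,-0.5,-4.8,80,0,0,0,-6,-1,-4.8,80,0,0,0,-7.5,-1,-4.8,80,0,0,0,-9,-1,-4.8,80,0,0,0,-10,-1,-4.8,80,0,0,0,-10,-1,-4.8,80,0,0,0,-10,-1,-4.8,80]'

```text
time: 17.78
tool_pos: [0.4601, -0.0643, 0.5076]
eef_rot: [3.141, -0.0, 1.243]
contact_force: [-0.1, 0.7, 0.8]
finger_gap: 0.0797
finger_force: 0.0
```

```bash
cat > look.py <<'E'
from h import *
import sys
k=sys.argv[1]
s=arm.read_state();print(s['tool_pos'],s['finger_gap'],s['contact_force'])
p,d=arm.snapshot('side');q,e=arm.snapshot('top')
cv2.imwrite(f'pics/side{k}.png',p[:,:,::-1]);cv2.imwrite(f'pics/top{k}.png',q[:,:,::-1]);np.save(f'top{k}.npy',e)
cv2.imwrite(f'pics/s{k}.png',np.hstack([p[100:480,100:500],q[100:480,150:540]])[:,:,::-1])
E
python3 look.py 7; python3 e.py 7
```

```text
[ 0.46011964 -0.06430522  0.50756303] 0.0797139126560899 [-0.11066851  0.66498538  0.82544394]
jar [487.6 228.6] [479 221  18  17 207] [209 124 224] [ 0.5766 -0.4514] [ 0.5763 -0.4511] 8.6
jar [454.3 243.7] [446 236  17  17 211] [255  84  68] [ 0.5306 -0.352 ] [ 0.5297 -0.3516] 8.5
jar [462.4 286.1] [454 278  18  17 222] [255 202  72] [ 0.4047 -0.3754] [ 0.404  -0.3755] 8.6
blue [175.4, 187.3] [165, 178, 23, 20, 245] [0.6723 0.449 ]
blue [201.6, 223.3] [191, 214, 23, 19, 234] [0.5728 0.3743]
cell 0 [0.5604 0.1607]
cell 1 [0.4845 0.1863]
cell 2 [0.4087 0.2118]
div [array([0.5225, 0.1735]), array([0.4466, 0.199 ])]
```

View pics/s7.png

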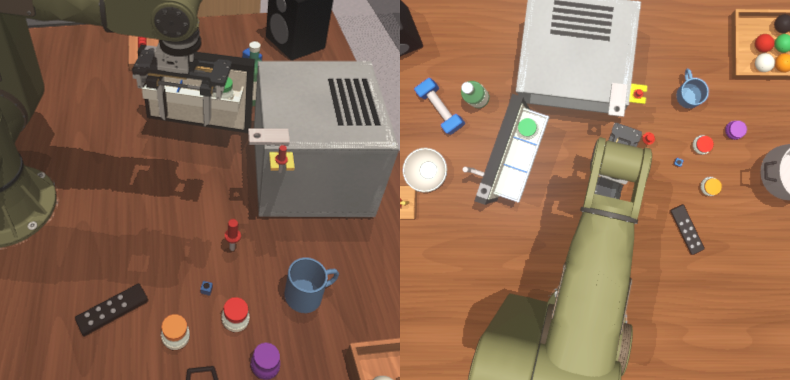

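Green stands in compartment 0 (top crop 527,128). Orange and red haven't moved. Next is orange.

```bash
python3 -c "
from h import *
print(go((.4045,-.378,.037),71.5))"
```

```text
[-0.02, -12.66, 1.89, 11.61]
```

jog_arm --targets '[0,0,0,-1.3,0.2,0,80,0,0,0,-2.8,0.5,0,80,0,0,0,-4.3,0.8,0,80,0,0,0,-5.8,1,1,80,0,0,0,-7.3,1.2,2,80,0,0,0,-8.8,1.4,3,80,0,0,0,-10.3,1.6,4,80,0,0,0,-11.6,1.8,5,80,0,0,0,-12.65,1.9,6,80,0,0,0,-12.65,1.9,7,80,0,0,0,-12.65,1.9,8,80,0,0,0,-12.65,1.9,8,80,0,0,0,-12.65,1.9,9,80,0,0,0,-12.65,1.9,10,80,0,0,0,-12.65,1.9,11,80,0,0,0,-12.65,1.9,11.5,80,0,0,0,-12.65,1.9,11.6,80,0,0,0,-12.65,1.9,11.6,80]'

```text
time: 19.38
tool_pos: [0.4053, -0.3781, 0.2178]
eef_rot: [3.142, 0.0, 1.247]
contact_force: [-0.6, 0.5, 0.0]
finger_gap: 0.0801
finger_force: 0.0
```

jog_arm --targets '[0,0,0,0,0,0,40,0,0,0,0,0,0,40,0,0,0,0,0,0,40,0,0,0,0,0,0,40,0,0,0,0,0,0,40,0,0,0,0,0,0,40]'

```text
time: 19.88
tool_pos: [0.4047, -0.3785, 0.2178]
eef_rot: [3.141, 0.0, 1.246]
contact_force: [-0.4, 1.2, 6.7]
finger_gap: 0.0529
finger_force: 30.1
```

jog_arm --targets '[0,0,0,0,0,-1,40,0,0,0,0,0,-2.5,40,0,0,0,0,0,-4,40,0,0,0,0,0,-5.5,40,0,0,0,0,0,-7,40,0,0,0,0,0,-8.5,40,0,0,0,0,0,-10,40,0,0,0,0,0,-11,40,0,0,0,0,0,-11.8,40,0,0,0,0,0,-11.8,40,0,0,0,0,0,-11.8,40]'

```text
time: 20.8
tool_pos: [0.4045, -0.3783, 0.5117]
eef_rot: [3.141, 0.0, 1.246]
contact_force: [-0.7, -0.8, -2.4]
finger_gap: 0.0529
finger_force: 29.5
```

```bash
python3 -c "
from h import *
s=arm.read_state();print(s['tool_pos'],s['finger_gap'],s['contact_force']);print(go((.4878,.1842+.002,.332),71.5))
S,d=arm.snapshot('side');m,b=blobs(S,(7,150,100),(24,255,255),40);print(b)
for c,q in b: print(plane('side',*c,.339).round(4))
"
```

```text
[ 0.40450259 -0.37833283  0.51166699] 0.05288889753979186 [-0.68597468 -0.83553869 -2.36665103]
[-0.02, 22.46, -4.05, -0.01]
[([260.9, 345.4], [247, 330, 29, 31, 710])]
[ 0.4038 -0.3824  0.339 ]
```

jog_arm --targets '[0,0,0,1,0,0,40,0,0,0,2.4,0,0,40,0,0,0,3.8,0,0,40,0,0,0,5.2,-0.5,0,40,0,0,0,6.6,-1,0,40,0,0,0,8,-1.5,0,40,0,0,0,9.4,-2,0,40,0,0,0,10.8,-2.4,0,40,0,0,0,12.2,-2.8,0,40,0,0,0,13.6,-3.2,0,40,0,0,0,15,-3.6,0,40,0,0,0,16.4,-4,0,40,0,0,0,17.8,-4.05,0,40,0,0,0,19.2,-4.05,0,40,0,0,0,20.6,-4.05,0,40,0,0,0,21.8,-4.05,0,40,0,0,0,22.5,-4.05,0,40,0,0,0,22.5,-4.05,0,40,0,0,0,22.5,-4.05,0,40]'

```text
time: 22.43
tool_pos: [0.4884, 0.1876, 0.5099]
eef_rot: [-3.139, 0.002, 1.247]
contact_force: [0.3, 0.2, -1.9]
finger_gap: 0.0529
finger_force: 29.5
```

```bash
python3 -c "
from h import *
s=arm.read_state();print(s['tool_pos'],s['finger_gap'],s['contact_force']);print(go((.4878,.1842+.003,.205),71.5))
S,d=arm.snapshot('side');m,b=blobs(S,(7,150,100),(24,255,255),40);print(b)
for c,q in b: print(plane('side',*c,.339).round(4))
"
```

```text
[0.48839135 0.18756222 0.50986811] 0.052851915367595675 [ 0.339822    0.19179177 -1.85100405]
[-0.01, -0.02, -0.02, 4.99]
[([289.2, 137.2], [280, 129, 20, 17, 277])]
[0.4882 0.1803 0.339 ]
```

jog_arm --targets '[0,0,0,0.05,0,1,40,0,0,0,0.05,0,2,40,0,0,0,0.05,0,3,40,0,0,0,0.05,0,4,40,0,0,0,0.05,0,4.5,40,0,0,0,0.05,0,4.8,40,0,0,0,0.05,0,4.95,40,0,0,0,0.05,0,5.02,40,0,0,0,0.05,0,5.02,40]'

```text
time: 23.23
tool_pos: [0.4886, 0.1879, 0.3871]
eef_rot: [3.141, -0.0, 1.245]
contact_force: [0.2, 0.5, -2.0]
finger_gap: 0.0526
finger_force: 29.5
```

jog_arm --targets '[0,0,0,0,0,0,66,0,0,0,0,0,0,66,0,0,0,0,0,0,66,0,0,0,0,0,-0.5,66,0,0,0,0,0,-1.5,66,0,0,0,0,0,-3,66,0,0,0,0,0,-4.5,66,0,0,0,-1,0,-4.8,66,0,0,0,-2.5,0.5,-4.8,80,0,0,0,-4,1,-4.8,80,0,0,0,-6,1.5,-4.8,80,0,0,0,-7.5,2,-4.8,80,0,0,0,-9,2,-4.8,80,0,0,0,-10.5,2,-4.8,80,0,0,0,-12,2,-4.8,80,0,0,0,-12,2,-4.8,80,0,0,0,-12,2,-4.8,80]'

```text
time: 24.65
tool_pos: [0.4396, -0.1133, 0.5071]
eef_rot: [3.141, -0.0, 1.243]
contact_force: [1.4, 0.8, 0.1]
finger_gap: 0.0801
finger_force: 0.0
```

```bash
python3 look.py 8; python3 e.py 8|grep jar;python3 -c "
from h import *
print(go((.5305,-.354,.037),71.5))"
```

```text
[ 0.43964666 -0.11327983  0.50709111] 0.08011651660790119 [1.40482793 0.7584296  0.05372983]
jar [487.5 228.7] [480 221  17  17 209] [210 125 225] [ 0.5762 -0.4513] [ 0.5757 -0.4513] 8.5
jar [454.4 243.8] [446 236  17  17 208] [255  84  68] [ 0.5303 -0.3523] [ 0.5297 -0.3516] 8.4
[-0.02, -8.04, 6.51, 11.6]
```

View pics/s8.png

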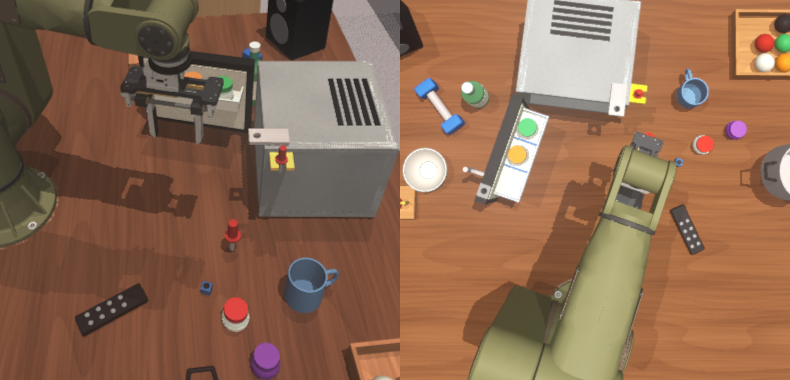

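Orange is in compartment 1 (top crop 517,155). Red is unmoved at top crop (703,144), so it's next.

jog_arm --targets '[0,0,0,-1,1,0,80,0,0,0,-2.2,2,0,80,0,0,0,-3.4,3,0,80,0,0,0,-4.6,4,0,80,0,0,0,-5.8,5,1,80,0,0,0,-7,6,2.5,80,0,0,0,-8.05,6.5,4,80,0,0,0,-8.05,6.5,5.5,80,0,0,0,-8.05,6.5,7,80,0,0,0,-8.05,6.5,8,80,0,0,0,-8.05,6.5,8,80,0,0,0,-8.05,6.5,9,80,0,0,0,-8.05,6.5,10,80,0,0,0,-8.05,6.5,11,80,0,0,0,-8.05,6.5,11.5,80,0,0,0,-8.05,6.5,11.6,80,0,0,0,-8.05,6.5,11.6,80]'

```text
time: 26.17
tool_pos: [0.5307, -0.3542, 0.2178]
eef_rot: [3.141, 0.0, 1.247]
contact_force: [-0.2, -0.4, 0.7]
finger_gap: 0.0799
finger_force: 0.0
```

jog_arm --targets '[0,0,0,0,0,0,40,0,0,0,0,0,0,40,0,0,0,0,0,0,40,0,0,0,0,0,0,40,0,0,0,0,0,0,40,0,0,0,0,0,0,40]'

```text
time: 26.67
tool_pos: [0.5301, -0.3548, 0.2174]
eef_rot: [3.14, 0.0, 1.246]
contact_force: [0.0, 0.3, 6.3]
finger_gap: 0.0533
finger_force: 30.1
```

jog_arm --targets '[0,0,0,0,0,-1,40,0,0,0,0,0,-2.5,40,0,0,0,0,0,-4,40,0,0,0,0,0,-5.5,40,0,0,0,0,0,-7,40,0,0,0,0,0,-8.5,40,0,0,0,0,0,-10,40,0,0,0,0,0,-11,40,0,0,0,0,0,-11.8,40,0,0,0,0,0,-11.8,40,0,0,0,0,0,-11.8,40]'

```text
time: 27.58
tool_pos: [0.5299, -0.3546, 0.5112]
eef_rot: [3.141, 0.0, 1.246]
contact_force: [-0.0, 0.3, -2.9]
finger_gap: 0.0526
finger_force: 29.6
```

```bash
python3 -c "
from h import *
s=arm.read_state();print(s['tool_pos'],s['finger_gap'],s['contact_force']);print(go((.4119,.2096+.004,.332),71.5))
S,d=arm.snapshot('side');m,b=blobs(S,*COL['red'],40);print(b)
for c,q in b: print(plane('side',*c,.339).round(4))
"
```

```text
[ 0.52990042 -0.35463879  0.51118956] 0.05257833267209937 [-0.03106379  0.27836134 -2.8692806 ]
[-0.02, 20.03, -11.73, -0.03]
[([381.2, 260.2], [376, 256, 11, 8, 54]), ([338.1, 325.4], [324, 311, 30, 30, 705]), ([514.2, 476.3], [503, 472, 25, 8, 143])]
[ 0.6275 -0.2248  0.339 ]
[ 0.5304 -0.3578  0.339 ]
[ 0.7271 -0.6183  0.339 ]
```

jog_arm --targets '[0,0,0,1,-0.5,0,40,0,0,0,2.2,-1.2,0,40,0,0,0,3.4,-2,0,40,0,0,0,4.6,-2.7,0,40,0,0,0,5.8,-3.4,0,40,0,0,0,7,-4.1,0,40,0,0,0,8.2,-4.8,0,40,0,0,0,9.4,-5.5,0,40,0,0,0,10.6,-6.2,0,40,0,0,0,11.8,-6.9,0,40,0,0,0,13,-7.6,0,40,0,0,0,14.2,-8.3,0,40,0,0,0,15.4,-9,0,40,0,0,0,16.6,-9.7,0,40,0,0,0,17.8,-10.4,0,40,0,0,0,19,-11.1,0,40,0,0,0,20,-11.7,0,40,0,0,0,20,-11.7,0,40,0,0,0,20,-11.7,0,40]'

```text
time: 29.22
tool_pos: [0.4121, 0.2136, 0.5096]
eef_rot: [-3.139, 0.002, 1.248]
contact_force: [-0.3, 0.1, -1.3]
finger_gap: 0.0525
finger_force: 29.6
```

```bash
python3 -c "
from h import *
s=arm.read_state();print(s['tool_pos'],s['finger_gap'],s['contact_force']);print(go((.4119,.2096+.003,.205),71.5))
S,d=arm.snapshot('side');m,b=blobs(S,*COL['red'],40)
for c,q in b: print(c,plane('side',*c,.339).round(4))
"
```

```text
[0.41211174 0.21357717 0.50961923] 0.05253259180768021 [-0.30191279  0.13884233 -1.3401708 ]
[0.01, -0.04, 0.0, 4.98]
[256.3, 133.0] [0.412  0.2066 0.339 ]
[239.6, 138.5] [0.3725 0.1887 0.339 ]
[381.5, 260.5] [ 0.6279 -0.2256  0.339 ]
[332.5, 331.6] [ 0.5197 -0.3688  0.339 ]
[514.4, 476.3] [ 0.7274 -0.6183  0.339 ]
```

jog_arm --targets '[0,0,0,0,0,1,40,0,0,0,0,0,2,40,0,0,0,0,0,3,40,0,0,0,0,0,4,40,0,0,0,0,0,4.5,40,0,0,0,0,0,4.8,40,0,0,0,0,0,4.95,40,0,0,0,0,0,5.02,40,0,0,0,0,0,5.02,40]'

```text
time: 30.02
tool_pos: [0.4125, 0.2123, 0.3864]
eef_rot: [3.141, -0.0, 1.245]
contact_force: [0.6, 0.2, -1.5]
finger_gap: 0.0529
finger_force: 29.6
```

jog_arm --targets '[0,0,0,0,0,0,66,0,0,0,0,0,0,66,0,0,0,0,0,0,66,0,0,0,0,0,-0.5,66,0,0,0,0,0,-1.5,66,0,0,0,0,0,-3,66,0,0,0,0,0,-4.5,66,0,0,0,-1,0,-4.8,66,0,0,0,-2.5,0,-4.8,66,0,0,0,-4,0,-4.8,40,0,0,0,-6,0,-4.8,30,0,0,0,-6,0,-4.8,30,0,0,0,-6,0,-4.8,30]'

```text
time: 31.1
tool_pos: [0.3637, 0.0689, 0.5069]
eef_rot: [3.14, -0.001, 1.243]
contact_force: [0.1, 1.2, 0.9]
finger_gap: 0.0432
finger_force: 0.0
```

```bash
python3 look.py 9; python3 d.py 9 | tail -6; python3 -c "
from h import *
T=cv2.imread('pics/top9.png');W=cloud('top',np.load('top9.npy'))
m=((W[...,2]>.207)&(W[...,2]<.224)).astype(np.uint8);m[:,:225]=0;m[:,330:]=0;m[:180]=0;m[330:]=0
n,l,s,c=cv2.connectedComponentsWithStats(m)
for i in range(1,n):
  if s[i,4]>60: print('placed',c[i],s[i],plane('top',*c[i],.215)[:2].round(4))
m=((W[...,2]>.2)&(W[...,2]<.27)).astype(np.uint8);m[:,:205]=0;m[:,230:]=0;m[:250]=0;m[290:]=0
print('handle pts',W[m>0][:,:].mean(0) if m.sum() else None)
"
```

```text
[0.36372181 0.06889272 0.50693598] 0.04316172911074974 [0.13839445 1.15964523 0.90663325]
orange side [([291.9, 179.1], [283, 172, 19, 16, 241], array([0.4981, 0.3809]))]
[ 225  195   48  109 1229] ((500.6729736328125, 234.38003540039062), (31.199094772338867, 299.7889709472656), 71.36605072021484) [ 0.9473222  -0.3202821   0.5007983   0.23367245] [0.5007983 0.2336725]
door theta 161.32 expect 163.5
98 panel mid pred [0.493  0.2287]
100 panel mid pred [0.4944 0.2337]
102 panel mid pred [0.496  0.2387]
placed [276.72868217 226.6744186 ] [268 218  19  18 258] [0.562  0.1636]
placed [266.69083969 253.98091603] [258 245  18  19 262] [0.488  0.1895]
placed [257.12546125 282.39852399] [248 274  19  18 271] [0.4115 0.214 ]
handle pts [0.43986599 0.31433639 0.23883212]
```

View pics/s9.png

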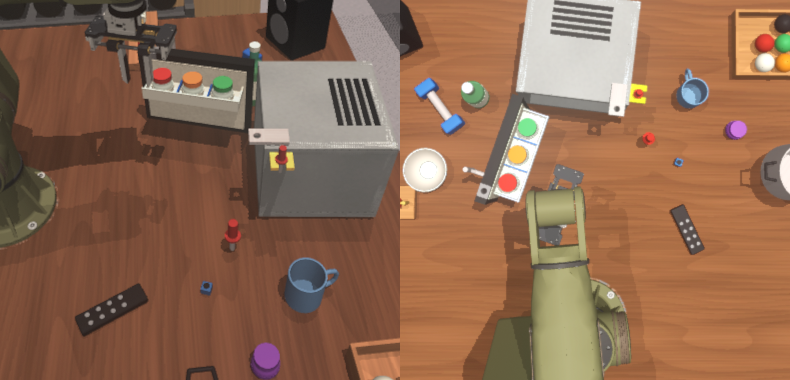

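All three jars stand in separate compartments (top crop green 527,128; orange 517,155; red 508,183), and the pin hangs in the notch. Now I return to the handle to close the door.

```bash
python3 -c "
from h import *
for hy in(.144,.148,.15):
    H=fr(-.155,hy);print(hy,handle(102.1,H),handle(101,H),handle(0,H))
print(go((.4415,.3155,.33),-12))"
```

```text
0.144 [0.44528209 0.32049164] [0.44275719 0.31677125] [ 0.54774473 -0.02907461]
0.148 [0.4457349  0.32446592] [0.44321    0.32074554] [ 0.54819754 -0.02510033]
0.15 [0.44596131 0.32645307] [0.44343641 0.32273268] [ 0.54842395 -0.02311318]
[16.67, 10.26, -0.22, -0.14]
```

jog_arm --targets '[0,0,1.3,0.8,0,0,32,0,0,2.6,1.6,0,0,32,0,0,3.9,2.4,0,0,32,0,0,5.2,3.2,0,0,32,0,0,6.5,4,0,0,32,0,0,7.8,4.8,0,0,32,0,0,9.1,5.6,0,0,32,0,0,10.4,6.4,0,0,32,0,0,11.7,7.2,0,0,32,0,0,13,8,-0.2,0,32,0,0,14.3,8.8,-0.2,0,32,0,0,15.6,9.6,-0.2,0,32,0,0,16.6,10.25,-0.2,0,32,0,0,16.6,10.25,-0.2,0,32,0,0,16.6,10.25,-0.2,0,32,0,0,16.6,10.25,-0.2,0,32]'

```text
time: 32.53
tool_pos: [0.4412, 0.3155, 0.5057]
eef_rot: [3.141, 0.001, -0.199]
contact_force: [0.7, -0.3, 0.5]
finger_gap: 0.0323
finger_force: 0.0
```

```bash
python3 -c "
from h import *
s=arm.read_state();print(s['tool_pos'],s['eef_rot'],s['finger_gap']);print(go((.442,.3158,.227),-12))
S,_=arm.snapshot('side');cv2.imwrite('pics/s10.png',cv2.resize(S[60:260,160:360],(600,600))[:,:,::-1])"
```

```text
[0.4412113  0.31547053 0.50569747] [ 3.14105075e+00  5.14252466e-04 -1.99408935e-01] 0.03226878201290026
[0.11, 0.03, -0.02, 3.95]
```

View pics/s10.png

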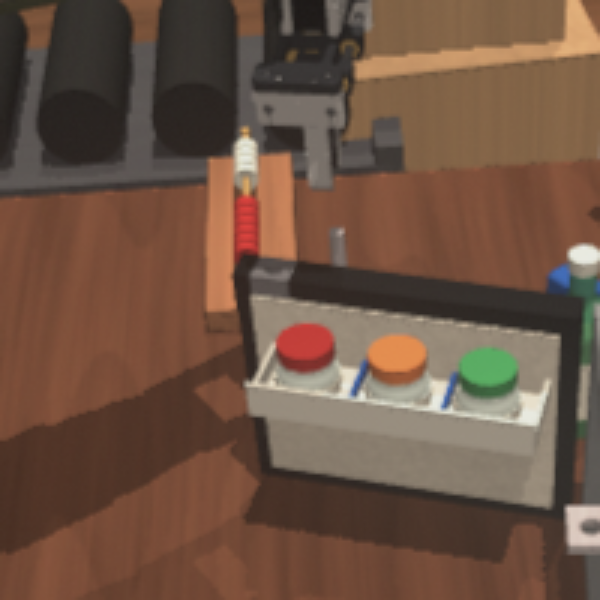

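```bash
python3 -c "
from h import *
print(plane('side',273.3,137,.25)[:2]);c=C['side']
g=arm.read_state()['tool_pos']-[0,0,.199]
for P in (g,g*[1,1,0]+[0,0,.25]):
    q=np.linalg.inv(c['T'])@np.r_[P,1];u,v=c['fx']*q[0]/q[2]+c['cx'],c['fy']*q[1]/q[2]+c['cy'];print('tip px crop',((u-160)*3,(v-60)*3))
W=cloud('top',np.load('top9.npy'));T=cv2.imread('pics/top9.png')
m=(W[...,2]>.235)&(W[...,2]<.265);m[:,:200]=0;m[:,226]=0;m[:,226:]=0;m[:255]=0;m[285:]=0
print([(v,u,W[v,u].round(3).tolist()) for v,u in np.argwhere(m)])
h=cv2.cvtColor(T,cv2.COLOR_BGR2HSV)[255:285,205:235];print(h[8:22,:,2])
"
```

```text
[0.45182857 0.3149265 ]
tip px crop (np.float64(323.19268444550886), np.float64(175.80131870238145))
tip px crop (np.float64(327.83713714802315), np.float64(231.7354243533598))
[(np.int64(267), np.int64(214), [0.451, 0.323, 0.252]), (np.int64(267), np.int64(215), [0.451, 0.321, 0.251]), (np.int64(267), np.int64(216), [0.451, 0.318, 0.251]), (np.int64(268), np.int64(213), [0.449, 0.327, 0.244]), (np.int64(268), np.int64(214), [0.448, 0.323, 0.252]), (np.int64(268), np.int64(215), [0.448, 0.321, 0.251]), (np.int64(268), np.int64(216), [0.449, 0.319, 0.248]), (np.int64(268), np.int64(217), [0.449, 0.315, 0.253]), (np.int64(268), np.int64(218), [0.449, 0.315, 0.241]), (np.int64(269), np.int64(213), [0.446, 0.327, 0.246]), (np.int64(269), np.int64(214), [0.446, 0.322, 0.257]), (np.int64(269), np.int64(215), [0.446, 0.321, 0.249]), (np.int64(269), np.int64(216), [0.446, 0.318, 0.25]), (np.int64(269), np.int64(217), [0.446, 0.316, 0.251]), (np.int64(269), np.int64(218), [0.446, 0.315, 0.239]), (np.int64(270), np.int64(213), [0.443, 0.326, 0.253]), (np.int64(270), np.int64(214), [0.443, 0.32
[... 1501 characters left out ...]
161 130 128 148 215 232
  237 237 234 240 232 219 211 207 191 176 184 166]
 [183 184 184 184 184 184 184 184 184 183 182 173 161 151 149 154 181 204
  217 224 235 250 251 248 242 235 218 208 201 146]
 [181 181 181 181 181 180 180 179 179 176 174 169 168 167 167 167 166 170
  174 184 207 230 241 250 252 251 246 240 225 149]
 [175 176 176 175 175 175 174 173 170 168 167 165 165 165 162 159 136 134
  157 165 158 176 197 222 233 242 250 250 222 144]
 [177 176 176 176 174 172 170 170 170 169 168 168 167 161 136 129 124 124
  133 158 165 167 169 168 180 200 224 229 176 117]
 [172 172 172 172 172 171 172 171 171 171 170 167 163 139 127 126 126 126
  126 135 162 166 167 170 172 173 170 162 120 102]]
```

The crop shows the handle top at (340,232), while the fingertips would project to (328,232) at that height. The handle is therefore about 6 mm further out, at (.447,.3205), so I correct before descending.

jog_arm --targets '[0,0,0,0.2,-0.24,0,36,0,0,0,0.2,-0.24,1,36,0,0,0,0.2,-0.24,2,36,0,0,0,0.2,-0.24,3,36,0,0,0,0.2,-0.24,3.9,36,0,0,0,0.2,-0.24,3.9,36,0,0,0,0.2,-0.24,3.9,18,0,0,0,0.2,-0.24,3.9,18,0,0,0,0.2,-0.24,3.9,18,0,0,0,0.2,-0.24,3.9,18]'

```text
time: 33.42
tool_pos: [0.4477, 0.3197, 0.41]
eef_rot: [-3.14, -0.002, -0.203]
contact_force: [-0.4, -0.5, 0.1]
finger_gap: 0.0183
finger_force: 0.0
```

```bash
python3 -c "
from h import *
import h
s=arm.read_state();print(s['tool_pos'],s['eef_rot'],s['finger_gap'],s['contact_force'])
H=fr(-.155,.146)
h.handle.__defaults__=(H,)
y=np.degrees(s['eef_rot'][2]);g=s['tool_pos']-[0,0,.18];print(handle(102),y)
q0=((*handle(102),g[2]),y)
arc(np.arange(98,49,-4),83.5,-12,0,102,q0,g[2])"
```

```text
[0.44772375 0.31974577 0.41003506] [-3.14006037e+00 -1.64692302e-03 -2.02678787e-01] 0.0183194682216654 [-0.36852458 -0.54442219  0.13433528]
[0.44527601 0.32214257] -11.612639116561915
98 -0.67 [-0.23, 0.61]
94 -1.42 [-0.43, 1.24]
90 -2.17 [-0.57, 1.87]
86 -2.92 [-0.67, 2.52]
82 -3.67 [-0.73, 3.17]
78 -4.42 [-0.74, 3.82]
74 -5.17 [-0.71, 4.48]
70 -5.91 [-0.63, 5.13]
66 -6.66 [-0.5, 5.77]
62 -7.41 [-0.34, 6.4]
58 -8.16 [-0.12, 7.02]
54 -8.91 [0.13, 7.62]
50 -9.66 [0.43, 8.2]
```

jog_arm --targets '[0,0,-0.3,-0.12,0.3,0,18,0,0,-0.7,-0.23,0.61,0,18,0,0,-1,-0.33,0.92,0,18,0,0,-1.4,-0.43,1.24,0,18,0,0,-1.8,-0.5,1.55,0,18,0,0,-2.2,-0.57,1.87,0,18,0,0,-2.5,-0.62,2.2,0,18,0,0,-2.9,-0.67,2.52,0,18,0,0,-3.3,-0.7,2.85,0,18,0,0,-3.7,-0.73,3.17,0,18,0,0,-4,-0.74,3.5,0,18,0,0,-4.4,-0.74,3.82,0,18,0,0,-4.8,-0.73,4.15,0,18,0,0,-5.2,-0.71,4.48,0,18,0,0,-5.5,-0.67,4.8,0,18,0,0,-5.9,-0.63,5.13,0,18,0,0,-6.3,-0.57,5.45,0,18,0,0,-6.7,-0.5,5.77,0,18,0,0,-7,-0.42,6.09,0,18,0,0,-7.4,-0.34,6.4,0,18]'

```text
time: 35.08
tool_pos: [0.407, 0.1644, 0.4095]
eef_rot: [-3.141, -0.001, 0.444]
contact_force: [0.1, 1.7, 0.4]
finger_gap: 0.018
finger_force: 0.4
```

```bash
cat > f.py <<'E'
from h import *
import h,sys
a,b,st=map(float,sys.argv[1:4])
s=arm.read_state();print(s['tool_pos'],np.degrees(s['eef_rot'][2]),s['finger_gap'],s['contact_force'])
h.handle.__defaults__=(fr(-.155,.146),)
g=s['tool_pos']-[0,0,.18];print(handle(a))
arc(np.arange(a+st,b+st/2,st),83.5,-12,0,102,(g,np.degrees(s['eef_rot'][2])),g[2])
E
python3 f.py 62 22 -4
```

```text
[0.4069948 0.1643932 0.4094629] 25.465532003218364 0.01801049270300501 [0.06627577 1.74586138 0.36418409]
[0.4048575  0.16712235]
58.0 -0.75 [-0.23, 0.49]
54.0 -1.5 [-0.39, 1.12]
50.0 -2.24 [-0.51, 1.76]
46.0 -2.99 [-0.58, 2.41]
42.0 -3.74 [-0.6, 3.07]
38.0 -4.49 [-0.58, 3.72]
34.0 -5.24 [-0.51, 4.37]
30.0 -5.99 [-0.4, 5.02]
26.0 -6.74 [-0.24, 5.65]
22.0 -7.49 [-0.04, 6.27]
```

jog_arm --targets '[0,0,-0.4,-0.12,0.25,0,18,0,0,-0.8,-0.23,0.5,0,18,0,0,-1.1,-0.32,0.82,0,18,0,0,-1.5,-0.4,1.12,0,18,0,0,-1.9,-0.45,1.44,0,18,0,0,-2.2,-0.5,1.76,0,18,0,0,-2.6,-0.55,2.1,0,18,0,0,-3,-0.58,2.41,0,18,0,0,-3.4,-0.6,2.75,0,18,0,0,-3.7,-0.6,3.07,0,18,0,0,-4.1,-0.6,3.4,0,18,0,0,-4.5,-0.58,3.72,0,18,0,0,-4.9,-0.55,4.05,0,18,0,0,-5.2,-0.5,4.37,0,18,0,0,-5.6,-0.45,4.7,0,18,0,0,-6,-0.4,5.02,0,18,0,0,-6.4,-0.32,5.34,0,18,0,0,-6.7,-0.24,5.65,0,18,0,0,-7.1,-0.14,5.96,0,18,0,0,-7.5,-0.04,6.27,0,18]'

```text
time: 36.75
tool_pos: [0.4735, 0.0223, 0.4094]
eef_rot: [3.141, -0.0, 1.099]
contact_force: [-0.9, 0.9, 0.5]
finger_gap: 0.0181
finger_force: 0.5
```

```bash
python3 f.py 22 -2 -4
```

```text
[0.47354691 0.02234956 0.40936701] 62.98428000344606 0.018062664890942964 [-0.87021455  0.90478965  0.52431257]
[0.4735402  0.02238946]
18.0 -0.73 [-0.17, 0.63]
14.0 -1.48 [-0.31, 1.27]
10.0 -2.23 [-0.39, 1.92]
6.0 -2.98 [-0.43, 2.57]
2.0 -3.73 [-0.43, 3.22]
-2.0 -4.48 [-0.38, 3.88]
```

jog_arm --targets '[0,0,-0.4,-0.09,0.32,0,18,0,0,-0.7,-0.17,0.63,0,18,0,0,-1.1,-0.24,0.95,0,18,0,0,-1.5,-0.31,1.27,0,18,0,0,-1.9,-0.35,1.6,0,18,0,0,-2.2,-0.39,1.92,0,18,0,0,-2.6,-0.41,2.2,0,18,0,0,-2.9,-0.43,2.5,0,18,0,0,-3.2,-0.43,2.8,0,18,0,0,-3.5,-0.43,3,0,18,0,0,-3.8,-0.43,3.2,0,18,0,0,-4,-0.43,3.35,0,18,0,0,-4,-0.43,3.45,0,18,0,0,-4.1,-0.42,3.55,0,18,0,0,-4.1,-0.42,3.6,0,18,0,0,-4.1,-0.42,3.6,0,18]'

```text
time: 38.08
tool_pos: [0.5488, -0.0277, 0.4087]
eef_rot: [3.141, 0.0, 1.455]
contact_force: [0.1, -0.7, -0.1]
finger_gap: 0.0179
finger_force: 0.0
```

jog_arm --targets '[0,0,0,0,0.04,0,18,0,0,0,0,0.08,0,18,0,0,0,0,0.12,0,18,0,0,0,0,0.12,0,18]'

```text
time: 38.42
tool_pos: [0.5514, -0.028, 0.4086]
eef_rot: [-3.139, 0.0, 1.455]
contact_force: [-7.2, 0.3, 3.6]
finger_gap: 0.0181
finger_force: 3.8
```

jog_arm --targets '[0,0,0,0,-0.04,0,18,0,0,0,0,-0.08,0,26,0,0,0,0,-0.08,0,30,0,0,0,0,-0.08,0,30,0,0,0,0,-0.08,-1,30,0,0,0,0,-0.08,-2,30,0,0,0,0,-0.08,-3.5,34,0,0,0,-1,0.5,-5,34,0,0,0,-2,1.5,-5,34,0,0,0,-3,3,-5,34,0,0,0,-3.75,4.5,-5,34,0,0,0,-3.75,4.5,-5,34,0,0,0,-3.75,4.5,-5,34]'

```text
time: 39.5
tool_pos: [0.6545, -0.1357, 0.5304]
eef_rot: [-3.138, -0.001, 1.454]
contact_force: [-0.1, -0.2, -0.2]
finger_gap: 0.0338
finger_force: 0.0
```

```bash
python3 look.py 11; python3 -c "
from h import *
S=cv2.imread('pics/side11.png');T=cv2.imread('pics/top11.png')
cv2.imwrite('pics/c11.png',np.hstack([cv2.resize(S[170:310,300:440],(400,400),interpolation=2),cv2.resize(T[160:260,330:430],(400,400),interpolation=2)]))
m,b=blobs(S[:,:,::-1].copy(),*COL['red'],15)
for c,s in b:
  if 370<c[0]<400: print('pin side',c,s,infr(plane('side',*c,.25)),infr(plane('side',*c,.26)))
print('goal',go((*fr(-.105,-.172),.267),83.5))"
```

```text
[ 0.65446491 -0.13565937  0.53044307] 0.03381737813663679 [-0.09514401 -0.24195871 -0.17316112]
pin side [382.0, 255.7] [376, 246, 11, 18, 116] [-0.10226922 -0.17372711] [-0.10383854 -0.18289545]
goal [-0.02, 0.05, -0.03, 3.46]
```

View pics/c11.png

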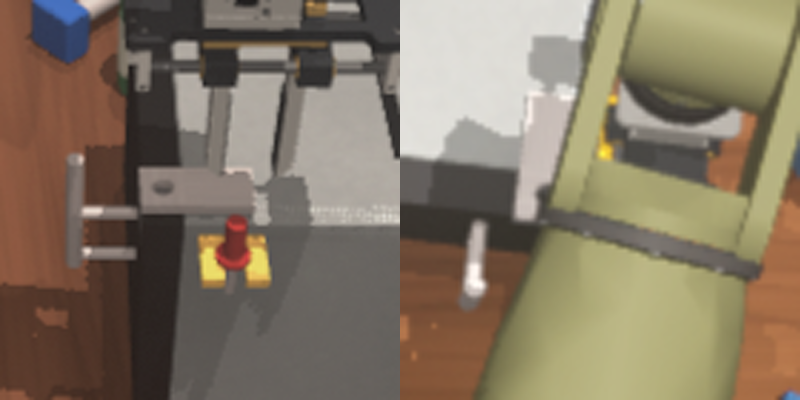

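The door is shut (handle at side crop x≈75, as at the start) and the pin hangs in the notch (side crop 235,250). Now I fetch the pin.

jog_arm --targets '[0,0,0,0.05,-0.05,1,34,0,0,0,0.05,-0.05,2,34,0,0,0,0.05,-0.05,3,34,0,0,0,0.05,-0.05,3.45,34,0,0,0,0.05,-0.05,3.45,34,0,0,0,0.05,-0.05,3.45,5,0,0,0,0.05,-0.05,3.45,5,0,0,0,0.05,-0.05,3.45,5,0,0,0,0.05,-0.05,3.45,5,0,0,0,0.05,-0.05,3.45,5]'

```text
time: 40.43
tool_pos: [0.6514, -0.1326, 0.4492]
eef_rot: [3.139, 0.0, 1.455]
contact_force: [-1.8, 0.0, 7.3]
finger_gap: 0.015
finger_force: 30.0
```

jog_arm --targets '[0,0,0,0,0,-0.6,5,0,0,0,0,0,-1.2,5,0,0,0,0,0,-1.8,5,0,0,0,0,0,-2.6,5,0,0,0,0,0,-3.3,5,0,0,0,0,0,-3.3,5,0,0,0,0,0,-3.3,5]'

```text
time: 41.02
tool_pos: [0.6514, -0.1327, 0.5303]
eef_rot: [3.14, 0.0, 1.455]
contact_force: [-0.4, -0.1, -0.2]
finger_gap: 0.0155
finger_force: 30.0
```

```bash
cat > g.py <<'E'
from h import *
s=arm.read_state();print(s['tool_pos'],s['finger_gap']);print('to bore',go((.608,-.0745,.335),83.4))
S,d=arm.snapshot('side');m,b=blobs(S,*COL['red'],15);g=s['tool_pos']-[0,0,.18]
c=C['side']
def px(P):
    q=np.linalg.inv(c['T'])@np.r_[P,1];return (c['fx']*q[0]/q[2]+c['cx'],c['fy']*q[1]/q[2]+c['cy'])
print([x for x in b if 340<x[0][0]<420 and x[0][1]<300]);print('pred flange',px(g-[0,0,.025]),'grip',px(g),'tip',px(g-[0,0,.063]))
h=cv2.cvtColor(S,cv2.COLOR_RGB2GRAY);cv2.imwrite('pics/z.png',S[:,:,::-1])
E
python3 g.py
```

```text
[ 0.65140685 -0.13271768  0.53031555] 0.015475792729436772
to bore [-0.0, 2.11, -1.99, 0.61]
[]
pred flange (np.float64(383.609235700945), np.float64(229.20051327015517)) grip (np.float64(384.7193545579743), np.float64(219.97307605033055)) tip (np.float64(381.9934601334087), np.float64(242.63102795456106))
```

```bash
python3 -c "
from h import *
S=cv2.imread('pics/z.png')[:,:,::-1].copy()
m,b=blobs(S,(165,120,35),(10,255,255),8);print([x for x in b if 340<x[0][0]<420 and x[0][1]<300])
r=m[180:270,360:410]
for i in range(25,75,2): print(i+180,''.join('#' if v else '.' for v in r[i]))"
```

```text
[([364.4, 152.1], [360, 146, 9, 14, 88]), ([385.3, 227.0], [379, 217, 12, 20, 152]), ([341.6, 286.1], [340, 284, 4, 6, 8])]
205 ..................................................
207 ..................................................
209 ..................................................
211 ..................................................
213 ..................................................
215 ..................................................
217 ........................#####.....................
219 .......................#######....................
221 .......................#######....................
223 .......................#######....................
225 ......................########....................
227 ......................#######.....................
229 ......................#######.....................
231 ......................########....................
233 ...................############...................
235 .....................#########....................
237 ..................................................
239 ..................................................
241 ..................................................
243 ..................................................
245 ..................................................
247 ..................................................
249 ..................................................
251 ..................................................
253 ..................................................
```

jog_arm --targets '[0,0,0,0.7,-0.7,0,5,0,0,0,1.4,-1.4,0,5,0,0,0,2.1,-2,0,5,0,0,0,2.1,-2,0,5,0,0,0,2.1,-2,0.3,5,0,0,0,2.1,-2,0.6,5,0,0,0,2.1,-2,0.6,5,0,0,0,2.1,-2,0.6,5]'

```text
time: 41.73
tool_pos: [0.6084, -0.0755, 0.5133]
eef_rot: [-3.139, -0.0, 1.455]
contact_force: [-0.8, 0.3, 0.3]
finger_gap: 0.0155
finger_force: 30.0
```

jog_arm --targets '[0,0,0,0,0,0.2,5,0,0,0,0,0,0.4,5,0,0,0,0,0,0.6,5,0,0,0,0,0,0.7,5,0,0,0,0,0,0.7,5]'

```text
time: 42.15
tool_pos: [0.608, -0.0749, 0.4965]
eef_rot: [-3.14, -0.0, 1.455]
contact_force: [0.2, -0.7, -0.8]
finger_gap: 0.0153
finger_force: 30.0
```

jog_arm --targets '[0,0,0,0,0,0.2,5,0,0,0,0,0,0.4,5,0,0,0,0,0,0.6,5,0,0,0,0,0,0.8,5,0,0,0,0,0,0.95,5,0,0,0,0,0,1.05,5,0,0,0,0,0,1.05,5,0,0,0,0,0,1.05,5]'

```text
time: 42.82
tool_pos: [0.6079, -0.0748, 0.4711]
eef_rot: [-3.142, 0.0, 1.455]
contact_force: [-0.6, 0.2, 0.4]
finger_gap: 0.0154
finger_force: 30.0
```

jog_arm --targets '[0,0,0,0,0,0.08,5,0,0,0,0,0,0.08,5,0,0,0,0,0,0.08,36,0,0,0,0,0,0.08,36,0,0,0,0,0,0.08,36,0,0,0,0,0,0,36,0,0,0,0,0,-1,36,0,0,0,0,0,-2.5,36,0,0,0,0,0,-4,40,0,0,0,0,-1.5,-5,40,0,0,0,0,-3,-5,40,0,0,0,2,-4.5,-5,40,0,0,0,4,-6,-5,40,0,0,0,5,-7.5,-5,40,0,0,0,6,-9,-5,40,0,0,0,6,-9,-5,40]'

```text
time: 44.15
tool_pos: [0.4037, 0.0974, 0.5962]
eef_rot: [3.141, -0.0, 1.455]
contact_force: [0.0, 2.8, -0.1]
finger_gap: 0.0402
finger_force: 0.0
```

```bash
python3 look.py 12; python3 - <<'E'
from h import *
S0,S=[cv2.imread(f'pics/side{k}.png')[:,:,::-1].copy() for k in(0,12)]
T0,T=[cv2.imread(f'pics/top{k}.png')[:,:,::-1].copy() for k in(0,12)]
for n,I in(('s0',S0),('s12',S)):
    m,b=blobs(I,(165,120,35),(10,255,255),15);print(n,[x for x in b if 340<x[0][0]<400 and 190<x[0][1]<300])
for n,I in(('t0',T0),('t12',T)):
    m,b=blobs(I,*COL['red'],15);print(n,[x for x in b if 350<x[0][0]<420 and 190<x[0][1]<260])
# difference side in fridge/door region
d=cv2.absdiff(S0,S).max(2)>50
n,l,s,c=cv2.connectedComponentsWithStats(d.astype(np.uint8));print([(c[i].round().tolist(),s[i].tolist()) for i in range(1,n) if s[i,4]>25])
W=cloud('top',np.load('top12.npy'));m=abs(W[...,2]-.25)<.008;m[:,:240]=0;m[:,420:]=0
E
```

```text
[0.40368604 0.09735835 0.59620306] 0.04021954519132581 [ 0.04352984  2.81942522 -0.1000162 ]
s0 [([356.9, 229.6], [351, 220, 12, 19, 157])]
s12 [([356.4, 229.8], [351, 220, 11, 19, 152])]
t0 [([366.5, 208.4], [363, 205, 8, 8, 53]), ([398.2, 238.1], [392, 232, 13, 13, 129])]
t12 [([366.5, 208.5], [363, 205, 8, 8, 52]), ([398.2, 238.1], [392, 232, 13, 13, 129])]
[([28.0, 5.0], [19, 1, 21, 9, 118]), ([168.0, 7.0], [164, 0, 8, 15, 47]), ([47.0, 5.0], [42, 4, 13, 4, 37]), ([225.0, 33.0], [183, 5, 77, 53, 2208]), ([152.0, 18.0], [126, 6, 42, 26, 204]), ([63.0, 28.0], [40, 9, 58, 39, 1377]), ([181.0, 16.0], [174, 13, 14, 9, 57]), ([261.0, 26.0], [257, 14, 8, 25, 119]), ([119.0, 28.0], [101, 20, 33, 16, 277]), ([260.0, 54.0], [259, 48, 4, 12, 29]), ([136.0, 63.0], [125, 59, 21, 11, 136]), ([163.0, 69.0], [153, 59, 17, 21, 205]), ([229.0, 74.0], [220, 59, 20, 27, 291]), ([242.0, 62.0], [236, 59, 12, 8, 73]), ([92.0, 72.0], [76, 63, 32, 18, 254]), ([250.0, 75.0], [247, 65, 8, 21, 119]), ([281.0, 82.0], [265, 72, 27, 22, 357]), ([263.0, 82.0], [259, 80, 9, 4, 30]), ([45.0, 116.0], [31, 87, 30, 49, 385]), ([230.0, 92.0], [224, 91, 15, 3, 39]), ([254.0, 92.0], [248, 91, 14, 2, 28]), ([159.0, 96.0], [150, 92, 17, 10, 118]), ([174.0, 98.0], [172, 94, 5, 10, 32]), ([238.0, 124.0], [232, 102, 12, 41, 231]), ([80.0, 170.0], [43, 131, 71, 78, 3245]), ([15.0, 210.0], [0, 136, 42, 130, 3257]), ([183.0, 174.0], [179, 171, 9, 7, 38]), ([147.0, 210.0], [127, 185, 42, 48, 302]), ([107.0, 238.0], [102, 230, 14, 19, 66]), ([28.0, 287.0], [16, 275, 22, 23, 228]), ([271.0, 362.0], [260, 347, 25, 31, 603]), ([336.0, 414.0], [322, 398, 28, 34, 634]), ([275.0, 431.0], [261, 414, 29, 36, 715])]
```

The pin and door match their starting image positions in both views, and only the jars have moved. I hand in.

```bash
python3 -c "
from rig import arm
print(arm.close_job())"
```

```text
the job is handed in; nothing more can be done
None
```

The job is handed in: the green, orange and red jars are in the door bin, the door is shut, and the pin is back home in the hasp. Both camera views showed the pin back at its starting position and nothing else on the counter moved.

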